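# Close the four bearing housings with their covers

## Task

Close the four bearing housings on the bench with their aluminium covers, ready for screwing down: the large covers belong on the large housings and the small ones on the small; a housing whose shaft stands out gets the open cover, over the shaft, and a housing without a standing shaft gets the closed one. Seat every cover fully, spigot in the bore and flange flat on the housing (the screw holes need not line up), and leave the spare ball bearing and the torque wrench where they lie.

Things in the scene. Friction and masses are not known exactly. Their poses are not given: they have to be found in the camera images.
- big_open_cover: Large bearing cover, plain aluminium, open: a hole of diameter 36 goes right through along its axis, loose, upright on its spigot. From below: spigot tapering from diameter 45 (tip) to 54, 0 to 12 mm high; round flange of diameter 90, 12 to 20 mm; round neck of diameter 54, 20 to 48 mm, to be gripped by its outside. Origin: on the axis at the spigot's underside, z up. About 0.27 kg.
- big_closed_cover: Large bearing cover, plain aluminium, closed: its neck is solid with a flat, unbroken top, loose, upright on its spigot. From below: spigot tapering from diameter 45 (tip) to 54, 0 to 12 mm high; round flange of diameter 90, 12 to 20 mm; round neck of diameter 54, 20 to 48 mm, to be gripped by its outside. Origin: on the axis at the spigot's underside, z up. About 0.34 kg.
- small_open_cover: Small bearing cover, plain aluminium, open: a hole of diameter 27 goes right through along its axis, loose, upright on its spigot. From below: spigot tapering from diameter 31 (tip) to 40, 0 to 12 mm high; round flange of diameter 68, 12 to 20 mm; round neck of diameter 38, 20 to 48 mm, to be gripped by its outside. Origin: on the axis at the spigot's underside, z up. About 0.13 kg.
- small_closed_cover: Small bearing cover, plain aluminium, closed: its neck is solid with a flat, unbroken top, loose, upright on its spigot. From below: spigot tapering from diameter 31 (tip) to 40, 0 to 12 mm high; round flange of diameter 68, 12 to 20 mm; round neck of diameter 38, 20 to 48 mm, to be gripped by its outside. Origin: on the axis at the spigot's underside, z up. About 0.16 kg.
- big_shaft_housing: Large bearing housing, dark cast steel, with a steel shaft standing out of it, fixed. Square foot 100 mm wide, 12 mm high; round body of diameter 90, flat top face at 50 mm height, in it a bore of diameter 64, 16 mm deep. The shaft has diameter 20 and its end is 100 mm above the bench. Origin: on the axis at bench height, z up. A seated cover has its flange on the top face, its origin 38 mm above this origin.
- big_plain_housing: Large bearing housing, dark cast steel, without a standing shaft, fixed. Square foot 100 mm wide, 12 mm high; round body of diameter 90, flat top face at 50 mm height, in it a bore of diameter 64, 16 mm deep. The shaft ends inside, below the spigot of a seated cover. Origin: on the axis at bench height, z up. A seated cover has its flange on the top face, its origin 38 mm above this origin.
- small_shaft_housing: Small bearing housing, dark cast steel, with a steel shaft standing out of it, fixed. Square foot 80 mm wide, 12 mm high; round body of diameter 68, flat top face at 50 mm height, in it a bore of diameter 49, 16 mm deep. The shaft has diameter 12 and its end is 100 mm above the bench. Origin: on the axis at bench height, z up. A seated cover has its flange on the top face, its origin 38 mm above this origin.
- small_plain_housing: Small bearing housing, dark cast steel, without a standing shaft, fixed. Square foot 80 mm wide, 12 mm high; round body of diameter 68, flat top face at 50 mm height, in it a bore of diameter 49, 16 mm deep. The shaft ends inside, below the spigot of a seated cover. Origin: on the axis at bench height, z up. A seated cover has its flange on the top face, its origin 38 mm above this origin.
- torque_wrench: Torque wrench, 0.40 m long, 38 mm high at most, black handle and steel tube and head, lying at the left of the work. To be left alone. Origin: at bench height under the middle of its length; x points along it to the head.
- ball_bearing: Loose spare ball bearing, steel ring of diameter 62, bore 25, 17 mm high, lying flat at the right of the work. To be left alone. Origin: centre of its underside.
Mind the look-alikes: they are no part of the job. Leave any brown or pink look-alike of the big_closed_cover alone.

How it is judged:
By the outcome, as a careful person would: the job done as asked, in the order asked, and still so for the second after the job is handed in, with the robot touching nothing.
It also fails if it takes over 93 s, if anything falls off the work surface, if the arm or the gripper's body presses on something with over 40 N, if the wrist force passes 120 N, or if a joint passes its speed limit or range.

## Robot

A 7-joint arm with a two-finger parallel gripper is mounted at the origin on the work surface. World frame = base frame: x ahead of the robot, y to its left, z up, the work surface at z = 0. Lengths are in mm, angles in rad, forces in N, time in s.
With the tool pointing down it reaches from about 400 to 875 mm from the base axis. Payload 4.4 kg.
Tool frame: the origin (TCP) lies at the very end of the fingers, on their centre line; the grasp point (between the pads) lies 19 mm behind it; z points along the fingers, x is the direction in which the jaws open and shut, and the axes are right-handed (so a half turn about z gives the same grasp; the last joint's range is limited). The gripper opens to 85 mm and grips with 20 to 120 N. Pads are 22 mm wide; open, the fingers measure 114 mm over their backs; the gripper's body (76 mm by 85 mm) begins 54 mm behind the grasp point. The pads swing forward as they close: fully open they stand 13 mm farther back than shut.
Start: joints at [-1.375, 0.628, 0.038, 1.517, -0.027, 0.996, -0.02], TCP at [168.208, 627.873, 231.313] pointing down, gripper open.
Joint ranges: [-3.06, 3.06], [-0.37, 2.12], [-1.25, 1.32], [0.18, 2.47], [-1.1, 4.24], [0.23, 1.98], [-2.94, 2.94]. Speed limits (rad/s): [2.57, 2.57, 3.14, 3.14, 3.14, 3.14, 3.14].

## Interface

Orientations are given as [roll, pitch, yaw] about the fixed x, y, z axes, in that order (R = Rz(yaw) Ry(pitch) Rx(roll)).
In Python, from cell import ctrl, get_image, job, models gives the robot as it stands.
- The arm moves only by the tool move_arm, never from a script. Its argument "moves" is a list that holds one entry, the list of rows, each a list of 6 numbers: the shift along the tool's x, y, z in m, then the turn, a rotation vector about the tool's x, y, z in rad. A call has 1 to 20 rows; each row is the pose to reach, as a shift and turn from the pose commanded when the call began, along the tool's axes at that moment; what a row does not reach only later rows make up. A row lasts 1/8 s, in which the tool goes at most 62.5 mm and 10.7 degrees, less where a joint would pass 70% of its speed; a pose out of reach is approached as far as the arm can. A call with a gripper value outside its range is refused whole. "jaw" is the opening, from 0 (shut) to 1 (fully open), set as the call begins (left out, the last holds). The fingers move at their own pace and stop on an object; the grip force is fixed at half the most. Time passes only in rows, so rows that repeat a pose let the fingers close. It gives the time, the measured TCP pose, the force and the opening at its end, in the units of the state.
- ctrl.read_state(): the state, without advancing time (a new reading comes with each control period).
- get_image(name): name is "scene" or "top" or "wrist"; returns a dict with "color" (480x640x3 uint8, blue, green, red), "fov_y" (degrees; the focal length in pixels is half the picture's height over the tangent of half this angle, whatever the lens; pixels are square), "cx", "cy" (the principal point, pixels), "k1" (the pictures are not rectified: a ray, as slopes to the right and down, at radius r is drawn at 1 + k1 r^2 times it, then the intrinsics apply), "origin" and "orientation" of the camera in the world; the wrist camera has in their place "hand_eye" (4x4, takes a point from camera to tool coordinates, whose origin is the TCP and whose axes are the tool frame's). Camera axes: x right, y up, looking along -z (the intrinsics and any distortion apply to the point x, -y, -z); pixel columns grow to the right and rows downward; lengths in mm; the calibration is good to about 2 mm. A picture is of the moment at which its call begins: read the wrist's pose just before it. There is no depth.
- job.finish_job(): hands the job in, once; it reports no verdict.
Trained networks look in the newest picture that a camera, given by its name, has taken for a name from the list of things; names that differ only in an ending like _2 or _b are one class to them, and where a whole thing is asked for, a point or a joint stands for the part that bears it (a point fixed in the world has none). Each returns a list of dicts, best first, with "score" (0 to 1); they miss things now and then, are a little off and sometimes report something else, mostly with a low value. They report only what shows in the picture. A call takes as long as a camera call. They do not tell look-alikes from the thing itself.
- models.cut_out(camera, thing): "pixels" (480x640 bool, what is visible of it) and "uv" ([column, row] in pixels, amid what is visible of it).
- models.place_of(camera, thing): "uv" ([column, row] in pixels: a listed point, or the origin of a listed thing).
The state is a dict: "clock": time; "qpos": joint angles; "qd": joint speeds; "tau": joint torques, N m; "eef_pos": TCP position; "tool_rot": TCP orientation; "force": force on the tool from outside, world axes, zero at the start; "torque": the same for the moment, N m; "width": finger opening in mm.
Only numpy, scipy, OpenCV 4.12 (cv2) and the standard library are available. Lean on these libraries where they do the work, as an engineer would, in place of code of your own. Each camera call takes 0.05 s, during which the arm holds its last target.

## Working session

There is one attempt and no reset: what is moved stays moved. The work goes in short steps, Python scripts to look and compute and a tool call to move; the robot and the scene stay as the last step left them, time stands still between calls to the robot, and variables do not carry over. Pictures are saved under pics/ and viewed, and the job is handed in when it is done.

Besides the shell and the picture viewer there is one more tool, called after ">>>" as name(argument=value, ...), one argument or row to a line, values as JSON. move_arm: Moves the arm, as the interface text tells. Its arguments: {"type":"object","properties":{"moves":{"type":"array","items":{"type":"array","items":{"type":"array","items":{"type":"number"}}}},"jaw":{"type":"number"}},"required":["moves"]}

```bash
ls; mkdir -p pics
python3 - <<'E'
from cell import ctrl,get_image,job,models
import cv2
s=ctrl.read_state();print(s)
for n in("scene","top","wrist"):
    d=get_image(n);cv2.imwrite(f"pics/{n}0.png",d["color"]);print(n,{k:v for k,v in d.items() if k!="color"})
E
```

```text
pics
{'clock': 0.0, 'qpos': array([-1.37479758,  0.62935436,  0.03846296,  1.51838964, -0.02702037,
        0.99629386, -0.02004802]), 'qd': array([-0.00071927, -0.00102829,  0.0013933 ,  0.00168029, -0.00070073,
       -0.00147614, -0.00062525]), 'tau': array([ 5.87474879e-04, -5.63396323e+01,  1.22665778e+00, -1.93453735e+01,
        1.10939657e-02,  1.04704779e-02,  2.30735409e-06]), 'eef_pos': array([168.04599074, 627.24268267, 230.37721653]), 'tool_rot': array([3.14157095e+00, 1.92653372e-03, 1.30892096e+00]), 'force': array([ 0.02693295, -0.34233592,  0.1617857 ]), 'torque': array([0.0055613 , 0.04341383, 0.06136528]), 'width': 85.34898421901454}
scene {'fov_y': 50.2013120105788, 'cx': 320.1290189269272, 'cy': 227.68818673669594, 'k1': -0.06106378771883309, 'origin': array([ 970.6749857 ,  490.58250444, 1187.22133897]), 'orientation': array([ 0.55057508, -0.00478979,  2.36109703])}
top {'fov_y': 51.64738892499321, 'cx': 324.02243940145695, 'cy': 240.67892466520067, 'k1': -0.03771430793998659, 'origin': array([ 252.54461246,   -2.61420114, 1166.79174305]), 'orientation': array([ 0.18830017, -0.01839283, -1.55752544])}
wrist {'fov_y': 67.7287596522425, 'cx': 322.16547090500507, 'cy': 245.49882893300787, 'k1': -0.03323323118412344, 'hand_eye': array([[ 9.99999035e-01, -1.02302411e-03, -9.39637832e-04,
        -2.06964802e-01],
       [-1.26737794e-03, -9.48842536e-01, -3.15747107e-01,
        -8.13633790e+01],
       [-5.68551441e-04,  3.15747993e-01, -9.48842917e-01,
        -1.41827408e+02],
       [ 0.00000000e+00,  0.00000000e+00,  0.00000000e+00,
         1.00000000e+00]])}
```

View pics/scene0.png

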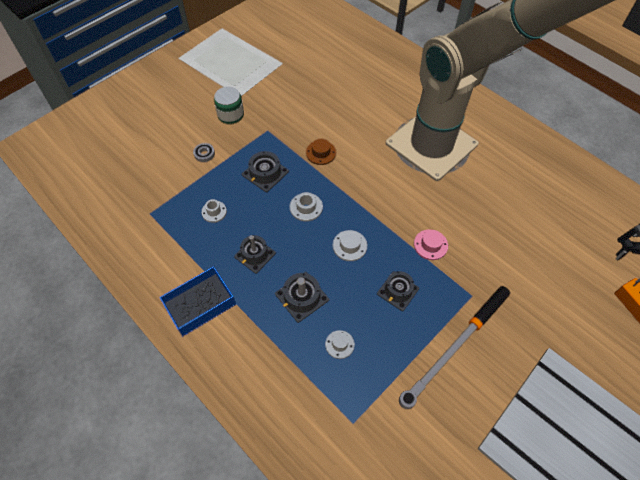

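View pics/top0.png

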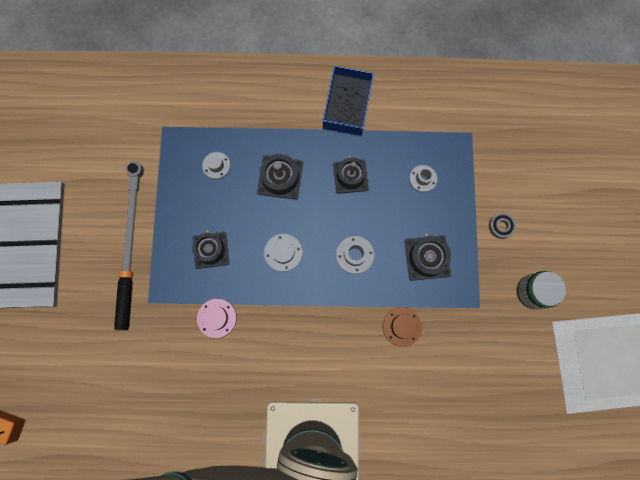

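View pics/wrist0.png

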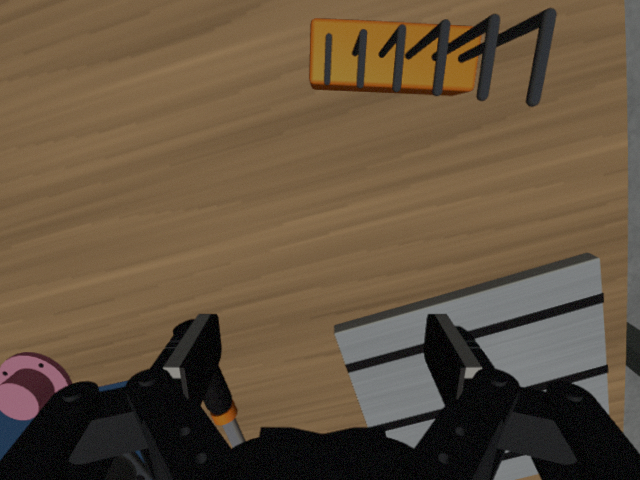

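```bash
cat > h.py <<'E'
import numpy as np,cv2
from scipy.spatial.transform import Rotation as R
from scipy.optimize import least_squares
from cell import ctrl,get_image,job,models
def pose(s):
    T=np.eye(4);T[:3,:3]=R.from_euler('xyz',s['tool_rot']).as_matrix();T[:3,3]=s['eef_pos'];return T
def shoot(n):
    T=pose(ctrl.read_state());d=get_image(n)
    if 'hand_eye' in d:d['M']=T@d['hand_eye']
    else:
        M=np.eye(4);M[:3,:3]=R.from_euler('xyz',d['orientation']).as_matrix();M[:3,3]=d['origin'];d['M']=M
    d['f']=240/np.tan(np.radians(d['fov_y'])/2);return d
def proj(d,P):
    P=np.atleast_2d(P);q=(P-d['M'][:3,3])@d['M'][:3,:3]
    s=np.c_[q[:,0]/-q[:,2],-q[:,1]/-q[:,2]];r2=(s**2).sum(1,keepdims=True)
    return s*(1+d['k1']*r2)*d['f']+[d['cx'],d['cy']]
def ray(d,uv):
    u=(np.array(uv)-[d['cx'],d['cy']])/d['f'];s=u.copy()
    for _ in range(20):s=u/(1+d['k1']*(s@s))
    v=d['M'][:3,:3]@np.array([s[0],-s[1],-1]);return d['M'][:3,3],v/np.linalg.norm(v)
def onplane(d,uv,z):
    o,v=ray(d,uv);return o+v*(z-o[2])/v[2]
def tri(obs):
    A=0;b=0
    for d,uv in obs:
        o,v=ray(d,uv);Q=np.eye(3)-np.outer(v,v);A=A+Q;b=b+Q@o
    X=np.linalg.solve(A,b);e=[np.linalg.norm(proj(d,X)[0]-uv) for d,uv in obs];return X,e
NAMES=['big_open_cover','big_closed_cover','small_open_cover','small_closed_cover','big_shaft_housing','big_plain_housing','small_shaft_housing','small_plain_housing','ball_bearing','torque_wrench']
E
python3 - <<'E'
from h import *
np.set_printoptions(precision=1,suppress=True)
D={}
for c in('scene','top'):
    D[c]=shoot(c)
    D[c]['r']={n:models.place_of(c,n) for n in NAMES}
import pickle
for n in NAMES:
    for c in D:print(n,c,[(np.array(x['uv']).round(1).tolist(),round(x['score'],2)) for x in D[c]['r'][n][:4]])
    a,b=D['scene']['r'][n],D['top']['r'][n]
    for x in a[:3]:
        for y in b[:3]:
            X,e=tri([(D['scene'],x['uv']),(D['top'],y['uv'])])
            if max(e)<6:print('   ',X,np.array(e))
print(ctrl.read_state()['clock'])
E
```

```text
big_open_cover scene [([305.3, 212.4], 0.66)]
big_open_cover top [([356.5, 257.7], 0.72)]
    [ 438.2 -100.1  -23.8] [0.4 0.5]
big_closed_cover scene [([346.5, 249.4], 0.92), ([321.1, 156.3], 0.92), ([430.6, 246.4], 0.66), ([205.8, 153.8], 0.26)]
big_closed_cover top [([400.6, 325.1], 0.86), ([216.5, 318.3], 0.83), ([283.3, 250.9], 0.78), ([356.4, 257.2], 0.28)]
    [449.9  74.5  -1.7] [0.6 0.6]
    [ 276.8 -200.7   -0.7] [0.7 0.9]
    [287.1 225.8   3.6] [0.1 0.2]
small_open_cover scene [([216.8, 214.3], 0.58), ([205.2, 152.3], 0.41)]
small_open_cover top [([422.3, 180.5], 0.75)]
    [ 628.3 -258.6   -0.5] [1.3 1.5]
small_closed_cover scene [([341.2, 347.9], 0.76)]
small_closed_cover top [([216.7, 165.9], 0.9)]
    [656.4 248.3  -0. ] [1.3 1.3]
big_shaft_housing scene [([300.5, 294.2], 0.56), ([396.8, 292.3], 0.46)]
big_shaft_housing top [([281.0, 177.1], 0.72)]
    [629.7  85.4   8.9] [0.3 0.3]
big_plain_housing scene [([266.9, 172.2], 0.7)]
big_plain_housing top [([429.6, 258.1], 0.85)]
    [ 433.9 -269.8    2.7] [1.6 1.9]
small_shaft_housing scene [([257.5, 255.9], 0.73)]
small_shaft_housing top [([348.7, 174.4], 0.71), ([279.0, 175.7], 0.49)]
    [636.9 -76.    9.3] [1.4 1.5]
small_plain_housing scene [([395.6, 292.9], 0.87), ([265.7, 175.5], 0.67)]
small_plain_housing top [([210.9, 249.6], 0.69)]
    [450.7 248.1  -5.5] [0.5 0.6]
ball_bearing scene [([203.8, 151.5], 0.64)]
ball_bearing top [([502.2, 226.6], 0.97)]
    [ 516.3 -452.9    6.9] [0.2 0.3]
torque_wrench scene [([218.3, 215.0], 0.73), ([455.5, 345.8], 0.68), ([299.8, 296.4], 0.58)]
torque_wrench top [([132.0, 243.1], 0.87)]
    [459.5 439.    3.2] [1.2 1.3]
1.25
```

```bash
cat >> h.py <<'E'
G={'big':(45,54,90,54,90,64,100),'small':(31,40,68,38,68,49,80)}
t=np.linspace(0,2*np.pi,73)[:-1]
def ring(p,dia,z):return np.c_[p[0]+dia/2*np.cos(t),p[1]+dia/2*np.sin(t),np.full(72,p[2]+z)]
def hull(d,p,size):
    g=G[size];P=np.r_[ring(p,g[2],12),ring(p,g[2],20),ring(p,g[3],48)]
    return cv2.convexHull(proj(d,P).astype(np.float32)*8)/8
def cmask(d,p,size,bad=None):
    h=hull(d,p,size).reshape(-1,2);c=h.mean(0);r=1.5*np.abs(h-c).max()
    hsv=cv2.cvtColor(d['color'],cv2.COLOR_BGR2HSV)
    m=((hsv[...,1]<60)&(hsv[...,2]>70)).astype(np.uint8)
    k=np.zeros_like(m);cv2.circle(k,tuple(int(x) for x in c),int(r),1,-1);m&=k
    n,l,st,ce=cv2.connectedComponentsWithStats(m)
    i=1+np.argmax(st[1:,4]);cs,_=cv2.findContours((l==i).astype(np.uint8),cv2.RETR_EXTERNAL,cv2.CHAIN_APPROX_NONE)
    return max(cs,key=cv2.contourArea)
def fitcover(ds,p0,size):
    C=[cv2.convexHull(cmask(d,p0,size)).reshape(-1,2).astype(np.float32) for d in ds]
    def res(p):
        out=[]
        for d,c in zip(ds,C):
            h=hull(d,p,size).astype(np.float32)
            # sample contour finely
            cc=np.r_[c,c[:1]];pts=np.concatenate([np.linspace(cc[i],cc[i+1],max(2,int(np.hypot(*(cc[i+1]-cc[i])))+1))[:-1] for i in range(len(c))])
            out+=[np.mean([0])]*0
            e=np.array([cv2.pointPolygonTest(h,(float(a),float(b)),True) for a,b in pts])-0.3
            ang=np.arctan2(*(pts-pts.mean(0)).T[::-1]);b=((ang+np.pi)/(2*np.pi)*24).astype(int)%24
            out+=[e[b==j].mean() if (b==j).any() else 0 for j in range(24)]
        return np.array(out)
    r=least_squares(res,p0,loss='soft_l1',diff_step=1e-3,x_scale=[1,1,1]);return r.x,np.abs(r.fun).mean()
EST={'big_open_cover':[438,-100,0],'big_closed_cover':[450,74.5,0],'small_open_cover':[628,-258,0],'small_closed_cover':[656,248,0],
'big_shaft_housing':[629,85,0],'big_plain_housing':[434,-270,0],'small_shaft_housing':[637,-76,0],'small_plain_housing':[450,248,0]}
E
python3 - <<'E'
from h import *
np.set_printoptions(precision=1,suppress=True)
D=[shoot('scene'),shoot('top')]
for n in list(EST)[:4]:
    p,e=fitcover(D,np.array(EST[n],float)+1,n.split('_')[0]);print(n,p,e);EST[n]=p
for d,nm in zip(D,('sc','tp')):
    im=cv2.resize(d['color'],None,fx=3,fy=3,interpolation=cv2.INTER_CUBIC)
    for n,p in EST.items():
        s=n.split('_')[0];g=G[s]
        L=[ring(p,g[2],20),ring(p,g[3],48)] if 'cover' in n else [ring(p,g[4],50),ring(p,g[5],50)]+([ring(p,20 if s=='big' else 12,100)] if 'shaft' in n else [])
        for r in L:cv2.polylines(im,[((proj(d,r)+.5)*3-.5).round().astype(int).reshape(-1,1,2)],1,(0,255,255) if 'cover' in n else (0,255,0),1)
    im=im[380:1150,420:1440] if nm=='sc' else im[400:900,480:1440]
    if nm=='sc': im=cv2.resize(im,(795,600))
    else: im=cv2.resize(im,(800,417))
    cv2.imwrite(f'pics/{nm}1.png',im)
E
```

```text
big_open_cover [440.3 -93.2   0.2] 0.18022005019789913
big_closed_cover [442.9  75.3  -0.5] 0.15734023987453621
small_open_cover [ 631.4 -258.9    0.5] 0.18010365840735965
small_closed_cover [655.  244.4  -0.9] 0.14457106759048136
```

View pics/sc1.png

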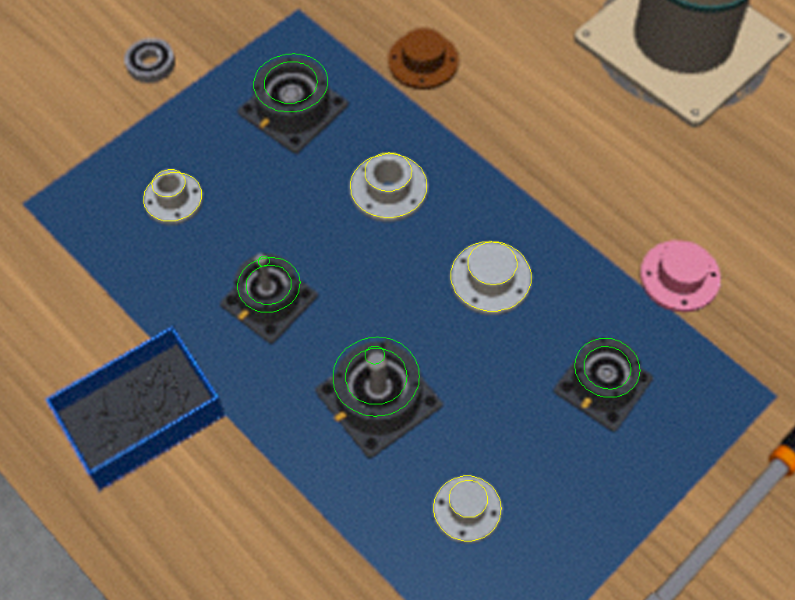

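View pics/tp1.png

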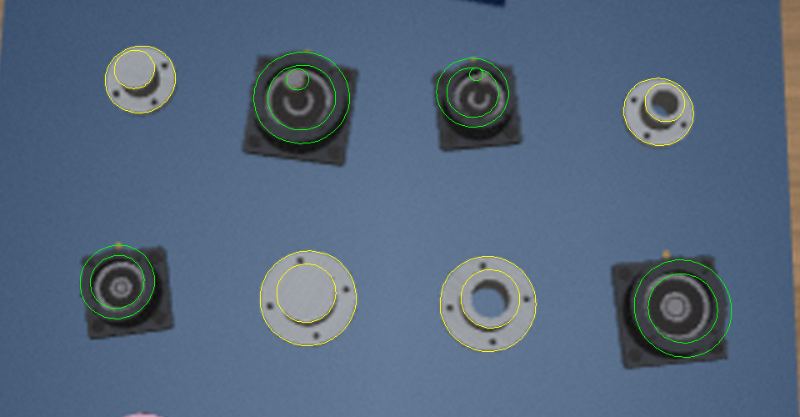

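```bash
cat >> h.py <<'E'
EST.update({'big_open_cover':[440.3,-93.2,0],'big_closed_cover':[442.9,75.3,0],'small_open_cover':[631.4,-258.9,0],'small_closed_cover':[655,244.4,0]})
def hhull(d,p,size,shaft):
    g=G[size];w=g[6]/2;c,s=np.cos(p[3]),np.sin(p[3]);sq=np.array([[w,w],[w,-w],[-w,-w],[-w,w]])@np.array([[c,s],[-s,c]])+p[:2]
    P=np.r_[np.c_[sq,np.full(4,p[2])],np.c_[sq,np.full(4,p[2]+12)],ring(p,g[4],50)]
    if shaft:P=np.r_[P,ring(p,20 if size=='big' else 12,100)]
    return cv2.convexHull(proj(d,P).astype(np.float32)*8)/8
def hmask(d,p,size,shaft):
    h=hhull(d,p,size,shaft).reshape(-1,2);c=h.mean(0);r=1.3*np.linalg.norm(h-c,axis=1).max()
    b,g,rr=[x.astype(int) for x in cv2.split(cv2.GaussianBlur(d['color'],(3,3),0))]
    m=((b-rr<28)).astype(np.uint8)
    k=np.zeros_like(m);cv2.circle(k,tuple(int(x) for x in c),int(r),1,-1);m&=k
    m=cv2.morphologyEx(m,cv2.MORPH_OPEN,np.ones((2,2),np.uint8))
    n,l,st,ce=cv2.connectedComponentsWithStats(m);i=1+np.argmax(st[1:,4])
    cs,_=cv2.findContours((l==i).astype(np.uint8),cv2.RETR_EXTERNAL,cv2.CHAIN_APPROX_NONE);return max(cs,key=cv2.contourArea)
def fithousing(ds,p0,size,shaft):
    C=[cv2.convexHull(hmask(d,p0,size,shaft)).reshape(-1,2).astype(np.float32) for d in ds]
    def res(p):
        out=[]
        for d,c in zip(ds,C):
            h=hhull(d,p,size,shaft);cc=np.r_[c,c[:1]]
            pts=np.concatenate([np.linspace(cc[i],cc[i+1],max(2,int(np.hypot(*(cc[i+1]-cc[i])))+1))[:-1] for i in range(len(c))])
            e=np.array([cv2.pointPolygonTest(h,(float(a),float(b)),True) for a,b in pts])-0.3
            ang=np.arctan2(*(pts-pts.mean(0)).T[::-1]);b=((ang+np.pi)/(2*np.pi)*32).astype(int)%32
            out+=[e[b==j].mean() if (b==j).any() else 0 for j in range(32)]
        return np.array(out)
    best=None
    for y in(-.3,-.1,.1,.3):
        r=least_squares(res,[*p0[:3],y],loss='soft_l1',diff_step=1e-3,x_scale=[1,1,1,.02])
        if best is None or r.cost<best.cost:best=r
    return best.x,np.abs(best.fun).mean(),C
E
cat > a.py <<'E'
from h import *
np.set_printoptions(precision=2,suppress=True)
D=[shoot('scene'),shoot('top')]
ims=[cv2.resize(d['color'],None,fx=3,fy=3,interpolation=cv2.INTER_CUBIC) for d in D]
for n in list(EST)[4:]:
    s=n.split('_')[0];sh='shaft' in n
    p,e,C=fithousing(D,np.array(EST[n],float)+1,s,sh);print(n,p,e)
    for d,im,c in zip(D,ims,C):
        g=G[s]
        L=[ring(p,g[4],50),ring(p,g[5],50)]+([ring(p,20 if s=='big' else 12,100)] if sh else [])
        for r in L:cv2.polylines(im,[((proj(d,r)+.5)*3-.5).round().astype(int).reshape(-1,1,2)],1,(0,255,0),1)
        cv2.polylines(im,[((c+.5)*3-.5).round().astype(int).reshape(-1,1,2)],1,(0,0,255),1)
im=ims[0][380:1150,420:1440];cv2.imwrite('pics/sc2.png',cv2.resize(im,(795,600)))
im=ims[1][400:900,480:1440];cv2.imwrite('pics/tp2.png',cv2.resize(im,(800,417)))
E
python3 a.py
```

```text
Traceback (most recent call last):
  File "a.py", line 7, in <module>
    p,e,C=fithousing(D,np.array(EST[n],float)+1,s,sh);print(n,p,e)
          ~~~~~~~~~~^^^^^^^^^^^^^^^^^^^^^^^^^^^^^^^^^
  File "h.py", line 74, in fithousing
    C=[cv2.convexHull(hmask(d,p0,size,shaft)).reshape(-1,2).astype(np.float32) for d in ds]
                      ~~~~~^^^^^^^^^^^^^^^^^
  File "h.py", line 66, in hmask
    h=hhull(d,p,size,shaft).reshape(-1,2);c=h.mean(0);r=1.3*np.linalg.norm(h-c,axis=1).max()
      ~~~~~^^^^^^^^^^^^^^^^
  File "h.py", line 61, in hhull
    g=G[size];w=g[6]/2;c,s=np.cos(p[3]),np.sin(p[3]);sq=np.array([[w,w],[w,-w],[-w,-w],[-w,w]])@np.array([[c,s],[-s,c]])+p[:2]
                                  ~^^^
IndexError: index 3 is out of bounds for axis 0 with size 3
```

```bash
sed -i 's/np.array(EST\[n\],float)+1,s,sh/np.array([*EST[n],.05],float),s,sh/' a.py; python3 a.py
```

```text
big_shaft_housing [630.25  88.43 -10.48  -0.1 ] 0.5635672150688293
big_plain_housing [ 419.68 -245.38  124.41    0.13] 8.424954594045738
small_shaft_housing [635.86 -85.31  -9.23   0.12] 0.5699261089071375
small_plain_housing [446.15 249.09  -9.79   0.17] 0.7207891959231449
```

View pics/sc2.png

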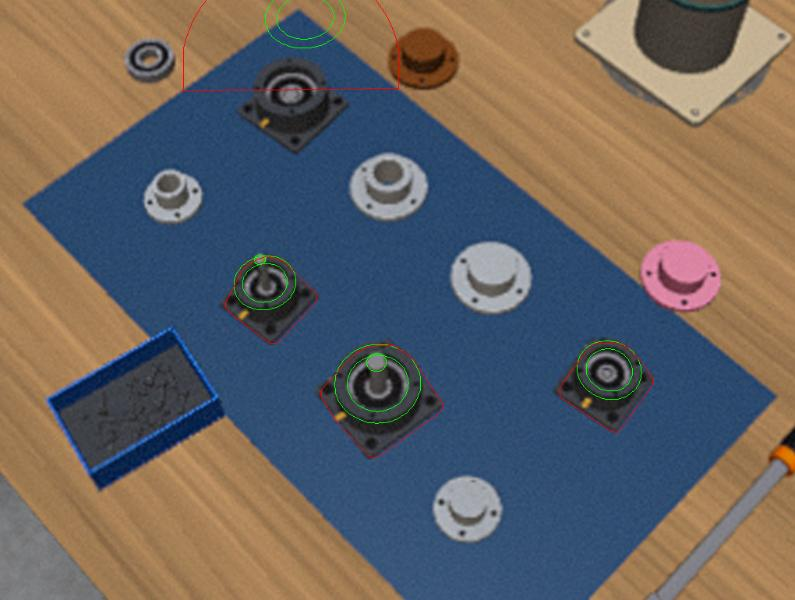

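View pics/tp2.png

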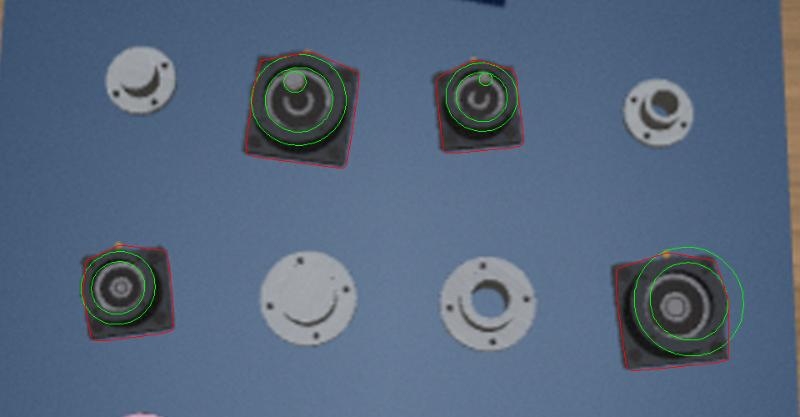

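```bash
sed -i "s/m=((b-rr<28)).astype/m=((b-rr<28)\&(rr-b<22)\&(rr<150)).astype/; s/e=np.array(\[cv2.pointPolygonTest(h,(float(a),float(b)),True) for a,b in pts\])-0.3\n            ang/X/" h.py
python3 - <<'E'
s=open('h.py').read();i=s.index('def fithousing')
a,b=s[:i],s[i:]
b=b.replace('-0.3','-p[4]').replace('[*p0[:3],y]','[*p0[:3],y,0.]').replace('[1,1,1,.02]','[1,1,1,.02,.3]')
open('h.py','w').write(a+b)
E
python3 a.py
```

```text
big_shaft_housing [629.9   88.68  -9.91  -0.11   0.58] 0.5784062141684763
big_plain_housing [ 435.26 -270.23   -9.5     0.11    0.66] 0.46181449207477754
small_shaft_housing [635.47 -84.85  -8.79   0.12   0.67] 0.5309353309008049
small_plain_housing [445.76 249.1   -9.84   0.17   0.53] 0.6387615641283845
```

View pics/sc2.png

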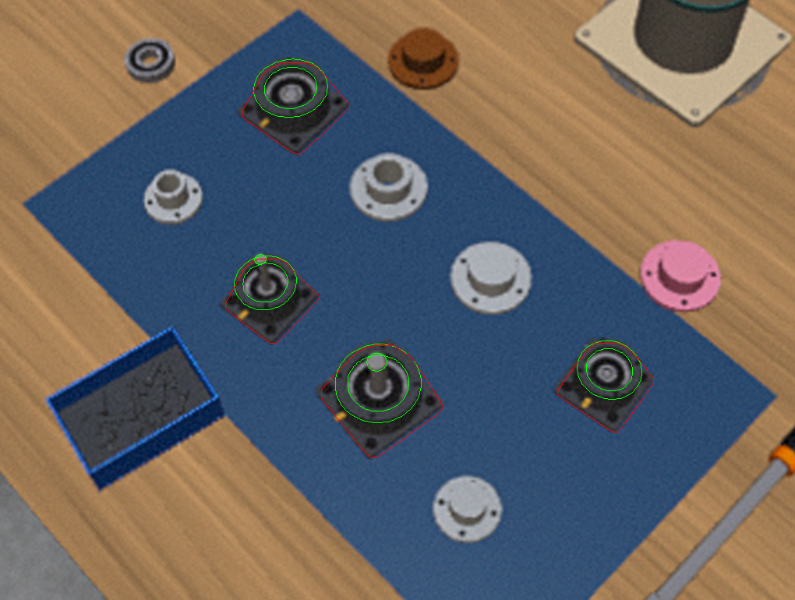

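View pics/tp2.png

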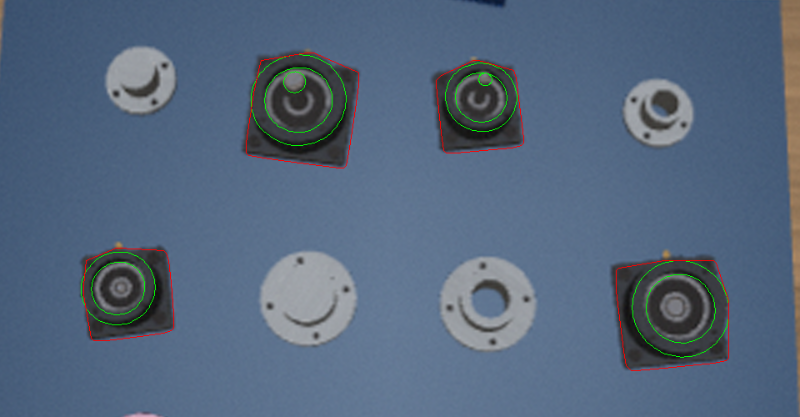

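>>> move_arm(
  moves=[
    [[-0.384, 0.488, 0, 0, 0, 1.309], [-0.384, 0.488, 0, 0, 0, 1.309], [-0.384, 0.488, 0, 0, 0, 1.309], [-0.384, 0.488, 0, 0, 0, 1.309], [-0.384, 0.488, 0, 0, 0, 1.309], [-0.384, 0.488, 0, 0, 0, 1.309], [-0.384, 0.488, 0, 0, 0, 1.309], [-0.384, 0.488, 0, 0, 0, 1.309], [-0.384, 0.488, 0, 0, 0, 1.309], [-0.384, 0.488, 0, 0, 0, 1.309], [-0.384, 0.488, 0, 0, 0, 1.309], [-0.384, 0.488, 0, 0, 0, 1.309], [-0.384, 0.488, 0, 0, 0, 1.309]],
  ],
)

```text
clock: 3.28
eef_pos: [539.3, 132.5, 231.2]
tool_rot: [-3.141, 0.001, 0.003]
force: [-0.8, 0.5, -0.8]
width: 85.3
```

Run:
```python
from h import *
import pickle
d=shoot('wrist');pickle.dump(d,open('w1.pkl','wb'));cv2.imwrite('pics/w1.png',d['color'])
s=ctrl.read_state();print(s['clock'],s['eef_pos'],s['tool_rot'],abs(s['qd']).max())
```

```text
3.325 [539.34324599 132.52365248 231.19990141] [-3.14081164e+00  6.99491353e-04  2.99151922e-03] 0.006356716079889875
```

View pics/w1.png

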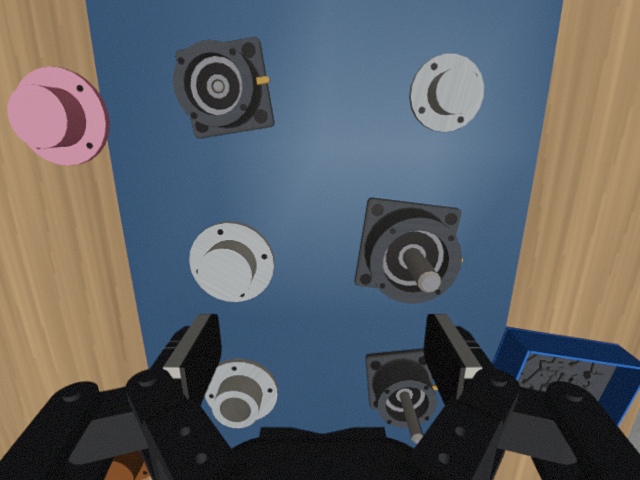

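>>> move_arm(
  moves=[
    [[0, 0.18, 0, 0, 0, 0], [0, 0.18, 0, 0, 0, 0], [0, 0.18, 0, 0, 0, 0], [0, 0.18, 0, 0, 0, 0], [0, 0.18, 0, 0, 0, 0]],
  ],
)

```text
clock: 3.95
eef_pos: [540.2, -47.7, 231.3]
tool_rot: [-3.14, 0.0, 0.002]
force: [0.6, 0.5, -0.1]
width: 85.6
```

Run:
```python
from h import *
import pickle
d=shoot('wrist');pickle.dump(d,open('w2.pkl','wb'));cv2.imwrite('pics/w2.png',d['color'])
s=ctrl.read_state();print(s['clock'],s['eef_pos'],s['tool_rot'],abs(s['qd']).max())
```

```text
4.0 [540.2250574  -46.94369294 231.1620415 ] [-3.14023608e+00  3.01971842e-04  3.18365102e-03] 0.0126750776873757
```

View pics/w2.png

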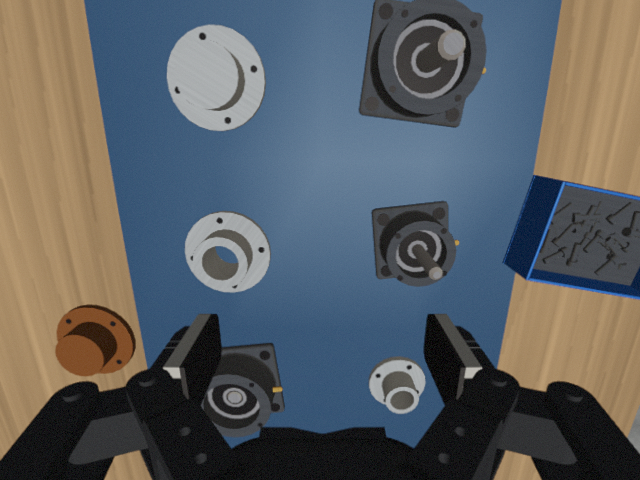

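```bash
cat > ov.py <<'E'
from h import *
import pickle,sys
np.set_printoptions(precision=1,suppress=True)
w1,w2=[pickle.load(open(f,'rb')) for f in('w1.pkl','w2.pkl')]
print('bigtip',tri([(w1,(429,282)),(w2,(452,42))]));print('smalltip',tri([(w1,(417,438)),(w2,(436,272))]))
H={'big_shaft_housing':[630,88,0,-.11],'big_plain_housing':[435,-270,0,.11],'small_shaft_housing':[635.6,-85,0,.12],'small_plain_housing':[446,249,0,.17]}
H.update(eval(open('H.txt').read()) if len(sys.argv)>1 else {})
for k,d in((1,w1),(2,w2)):
    im=cv2.resize(d['color'],None,fx=3,fy=3,interpolation=cv2.INTER_CUBIC)
    E=dict(EST);E.update(H)
    for n,p in E.items():
        s=n.split('_')[0];g=G[s]
        if 'cover' in n:L=[ring(p,g[2],20),ring(p,g[3],48)]
        else:
            w=g[6]/2;c,q=np.cos(p[3]),np.sin(p[3]);sq=np.array([[w,w],[w,-w],[-w,-w],[-w,w]])@np.array([[c,q],[-q,c]])+p[:2]
            L=[ring(p,g[4],50),ring(p,g[5],50),np.c_[sq,np.full(4,12.)]]+([ring(p,20 if s=='big' else 12,100)] if 'shaft' in n else [])
        for r in L:cv2.polylines(im,[((proj(d,r)+.5)*3-.5).round().astype(int).reshape(-1,1,2)],1,(0,255,255),1)
        uv=proj(d,[p[0],p[1],50])[0]
        if 'housing' in n and 0<uv[1]<440 and 0<uv[0]<640:
            x,y=(uv*3).astype(int);cr=im[max(0,y-200):y+200,max(0,x-200):x+200];cv2.imwrite(f'pics/c_{n}_{k}.png',cr);print(n,k,uv)
E
python3 ov.py
python3 - <<'E'
import cv2,glob,numpy as np
fs=sorted(glob.glob('pics/c_*'));print(fs)
t=[cv2.copyMakeBorder(i,0,400-i.shape[0],0,400-i.shape[1],0) for i in map(cv2.imread,fs)]
while len(t)%3:t.append(t[0]*0)
o=np.vstack([np.hstack(t[i:i+3]) for i in range(0,len(t),3)]);o=cv2.resize(o,None,fx=.66,fy=.66,interpolation=cv2.INTER_AREA)
cv2.imwrite('pics/mos1.png',o);print(o.shape)
E
```

```text
bigtip (array([629.2,  90.5,  98.3]), [np.float64(0.16130262136236279), np.float64(0.1982015302094429)])
smalltip (array([635.3, -81.3,  96.9]), [np.float64(0.12164035685669232), np.float64(0.14482549878007214)])
big_shaft_housing 1 [415.7 263.9]
small_shaft_housing 1 [406.8 406.7]
small_plain_housing 1 [211.2  82.9]
big_shaft_housing 2 [432.3  58.6]
big_plain_housing 2 [229.  409.5]
small_shaft_housing 2 [421.1 256.9]
['pics/c_big_plain_housing_2.png', 'pics/c_big_shaft_housing_1.png', 'pics/c_big_shaft_housing_2.png', 'pics/c_small_plain_housing_1.png', 'pics/c_small_shaft_housing_1.png', 'pics/c_small_shaft_housing_2.png']
(528, 792, 3)
```

View pics/mos1.png

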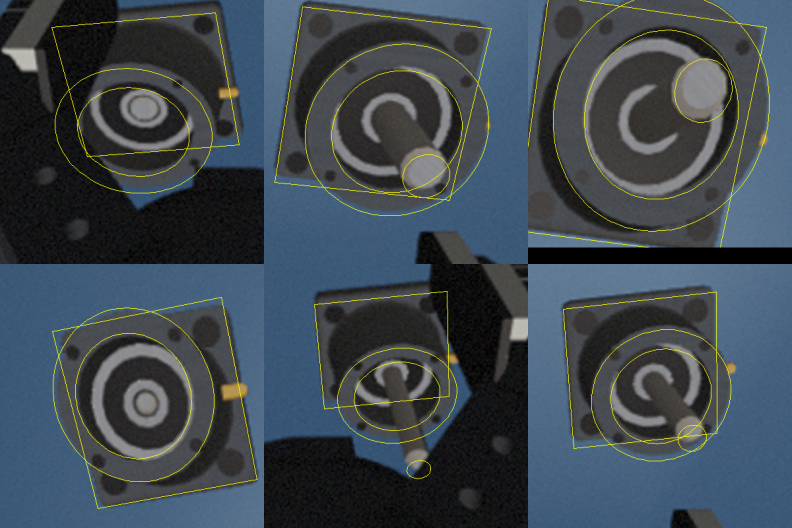

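Run:
```python
from h import *
import pickle
w1,w2=[pickle.load(open(f,'rb')) for f in('w1.pkl','w2.pkl')]
a=cv2.resize(w1['color'][30:145,165:285],None,fx=3.3,fy=3.3,interpolation=cv2.INTER_CUBIC)
b=cv2.resize(w2['color'][335:445,195:290],None,fx=4,fy=4,interpolation=cv2.INTER_CUBIC)
a,b=[cv2.convertScaleAbs(x,alpha=1.8,beta=10) for x in(a,b)]
for x,f,u,v in((a,3.3,165,30),(b,4,195,335)):
    for k in range(0,130,10):
        cv2.line(x,(int(k*f),0),(int(k*f),5),(0,255,255));cv2.line(x,(0,int(k*f)),(5,int(k*f)),(0,255,255))
        cv2.putText(x,str(u+k),(int(k*f),15),0,.33,(0,255,255));cv2.putText(x,str(v+k),(6,int(k*f)+4),0,.33,(0,255,255))
h=max(a.shape[0],b.shape[0]);p=lambda x:cv2.copyMakeBorder(x,0,h-x.shape[0],0,0,0)
cv2.imwrite('pics/pl.png',np.hstack([p(a),p(b)]))
```

```text
(no output)
```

View pics/pl.png

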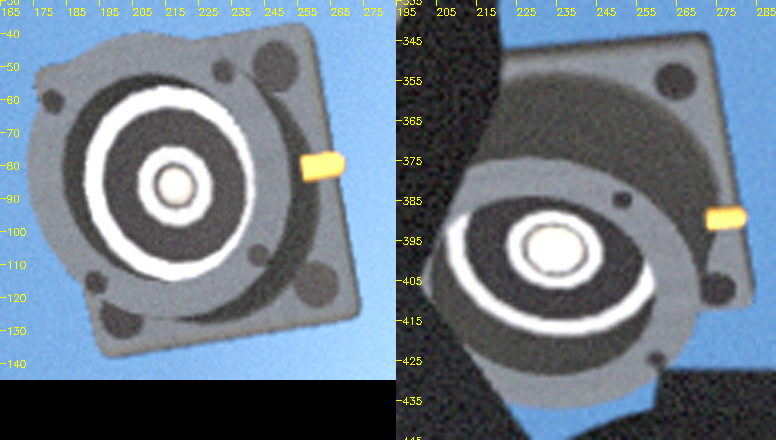

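Run:
```python
from h import *
import pickle
np.set_printoptions(precision=1,suppress=True)
w1,w2=[pickle.load(open(f,'rb')) for f in('w1.pkl','w2.pkl')]
def fit(d,bo,ou,f,off,db,do,p0):
    bo=np.array(bo,float)/f+off;ou=np.array(ou,float)/f+off
    def res(p):
        o=[]
        for pts,D in((bo,db),(ou,do)):
            h=proj(d,ring([p[0],p[1],p[2] if len(p)>2 else 50],D,0)).astype(np.float32).reshape(-1,1,2)
            o+=[cv2.pointPolygonTest(h,(float(a),float(b)),True) for a,b in pts]
        return o
    for q in(p0,[*p0,50]):
        r=least_squares(res,q,diff_step=1e-3,loss='soft_l1');print(r.x,r.fun)
fit(w1,[(63,178),(150,73),(254,190),(172,280)],[(28,160),(185,320),(290,200),(120,38)],3.3,[165,30],49,68,[448,247])
fit(w2,[(149,196),(256,265),(155,375),(36,275)],[(155,408),(303,300),(140,157)],4,[195,335],64,90,[436,-266])
```

```text
[447.5 247.6] [ 0.1 -0.3  0.4  0.6  0.9 -0.2  0.6  0.9]
[446.4 248.   46.4] [-0.2 -0.7  0.1  0.3  0.4 -0.6  0.2  0.3]
[ 438.6 -266.2] [ 0.1 -0.3  0.   0.4  0.3  0.8  0.2]
[ 437.6 -269.3   46.6] [-0.  -0.5 -0.2  0.  -0.1  0.5 -0. ]
```

```bash
python3 - <<'E'
from h import *
import pickle
np.set_printoptions(precision=1,suppress=True)
w1,w2=[pickle.load(open(f,'rb')) for f in('w1.pkl','w2.pkl')]
for n,ds in(('big_closed_cover',[w1,w2]),('big_open_cover',[w2]),('small_closed_cover',[w1]),('small_open_cover',[w2])):
    print(n,EST[n],fitcover(ds,np.array(EST[n],float),n.split('_')[0]))
# static bore overlay of new housing values
E
cat > H.txt <<'E'
{'big_shaft_housing':[629.2,90.5,0,-.11],'big_plain_housing':[438.4,-267,0,.11],'small_shaft_housing':[635.3,-81.5,0,.12],'small_plain_housing':[447.3,247.8,0,.17]}
E
python3 ov.py 1
python3 - <<'E'
import cv2,glob,numpy as np
fs=sorted(glob.glob('pics/c_*'))
t=[cv2.copyMakeBorder(i,0,400-i.shape[0],0,400-i.shape[1],0) for i in map(cv2.imread,fs)]
o=np.vstack([np.hstack(t[i:i+3]) for i in range(0,len(t),3)]);o=cv2.resize(o,None,fx=.66,fy=.66,interpolation=cv2.INTER_AREA)
cv2.imwrite('pics/mos2.png',o)
E
```

```text
big_closed_cover [442.9, 75.3, 0] (array([442.4,  75.6,   0. ]), np.float64(0.20999862926583865))
big_open_cover [440.3, -93.2, 0] (array([440., -93.,   0.]), np.float64(0.21127892633722023))
small_closed_cover [655, 244.4, 0] (array([653.6, 244.6,   0. ]), np.float64(0.21599197120687597))
small_open_cover [631.4, -258.9, 0] (array([ 630.7, -258.4,    0. ]), np.float64(0.24014844030451696))
bigtip (array([629.2,  90.5,  98.3]), [np.float64(0.16130262136236279), np.float64(0.1982015302094429)])
smalltip (array([635.3, -81.3,  96.9]), [np.float64(0.12164035685669232), np.float64(0.14482549878007214)])
big_shaft_housing 1 [415.1 261.5]
small_shaft_housing 1 [406.8 404.2]
small_plain_housing 1 [212.9  84.4]
big_shaft_housing 2 [431.6  55.3]
big_plain_housing 2 [231.7 407.4]
small_shaft_housing 2 [421.1 253.4]
```

View pics/mos2.png

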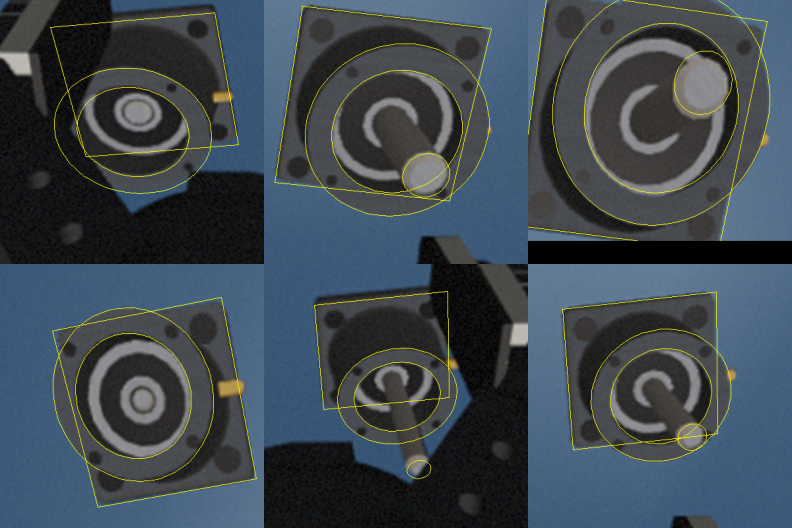

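Run:
```python
import pickle,cv2
d=pickle.load(open('w2.pkl','rb'));cv2.imwrite('pics/crop.png',cv2.resize(d['color'][10:310,150:500],None,fx=2,fy=2,interpolation=cv2.INTER_CUBIC))
```

```text
(no output)
```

View pics/crop.png

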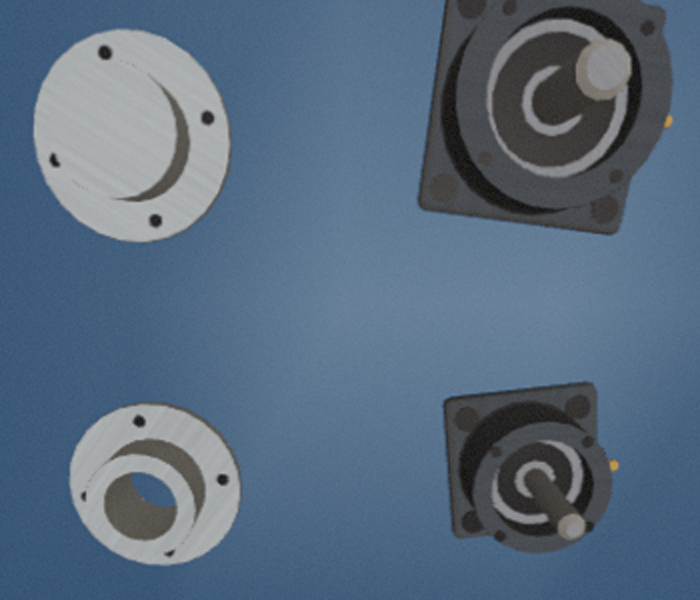

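>>> move_arm(
  moves=[
    [[-0.1, 0.046, 0.12, 0, 0, 0], [-0.1, 0.046, 0.12, 0, 0, 0], [-0.1, 0.046, 0.12, 0, 0, 0], [-0.1, 0.046, 0.16, 0, 0, 0], [-0.1, 0.046, 0.19, 0, 0, 0], [-0.1, 0.046, 0.205, 0, 0, 0], [-0.1, 0.046, 0.21, 0, 0, 0], [-0.1, 0.046, 0.21, 0, 0, 0]],
  ],
  jaw=1,
)

```text
clock: 5.0
eef_pos: [440.5, -93.4, 20.8]
tool_rot: [-3.141, 0.001, 0.003]
force: [-0.7, 0.6, 0.2]
width: 85.2
```

The crop shows the plain aluminium closed cover at wrist pixel (216,77) and the open one at (226,252). Possible closed covers in the top view are grey (283,252), pink (216,318) and brown (402,327). I choose the grey one. Now I close on the big open cover.

>>> move_arm(
  moves=[
    [[0, 0, 0, 0, 0, 0], [0, 0, 0, 0, 0, 0], [0, 0, 0, 0, 0, 0], [0, 0, 0, 0, 0, 0], [0, 0, 0, 0, 0, 0], [0, 0, 0, 0, 0, 0], [0, 0, -0.03, 0, 0, 0], [0, 0, -0.09, 0, 0, 0], [0, 0, -0.15, 0, 0, 0], [0, 0, -0.15, 0, 0, 0]],
  ],
  jaw=0,
)

```text
clock: 6.25
eef_pos: [442.6, -95.9, 174.8]
tool_rot: [3.14, -0.008, 0.001]
force: [0.0, 0.7, -3.6]
width: 52.6
```

Run:
```python
from h import *
d=shoot('wrist');cv2.imwrite('pics/w3.png',d['color'])
```

```text
(no output)
```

View pics/w3.png

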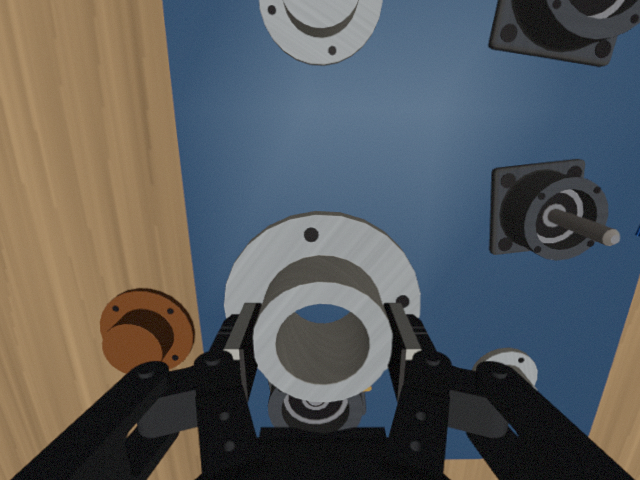

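>>> move_arm(
  moves=[
    [[0.045, -0.043, 0, 0, 0, 0], [0.09, -0.086, 0, 0, 0, 0], [0.135, -0.13, 0, 0, 0, 0], [0.17, -0.165, 0, 0, 0, 0], [0.1885, -0.1835, 0, 0, 0, 0], [0.1885, -0.1835, 0, 0, 0, 0], [0.1885, -0.1835, 0.01, 0, 0, 0], [0.1885, -0.1835, 0.01, 0, 0, 0]],
  ],
)

```text
clock: 7.3
eef_pos: [626.6, 86.8, 159.4]
tool_rot: [3.141, 0.004, -0.002]
force: [0.0, 0.9, -3.5]
width: 52.6
```

Run:
```python
from h import *
s=ctrl.read_state();print(s['eef_pos'],s['force'],s['clock'])
d=shoot('wrist');cv2.imwrite('pics/w4.png',d['color'])
```

```text
[626.59009681  86.78870007 159.37910636] [ 0.04547935  0.85674781 -3.51679393] 7.3
```

View pics/w4.png

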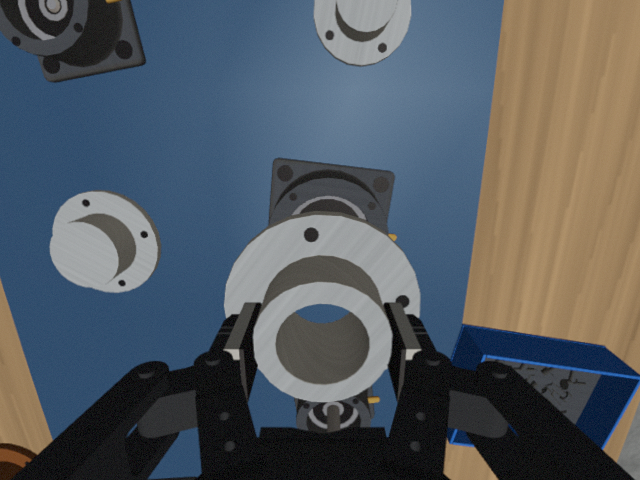

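>>> move_arm(
  moves=[
    [[0, 0, 0.03, 0, 0, 0], [0, 0, 0.03, 0, 0, 0], [0, 0, 0.03, 0, 0, 0]],
  ],
)

```text
clock: 7.72
eef_pos: [629.0, 87.7, 132.1]
tool_rot: [3.142, -0.001, -0.001]
force: [0.3, 0.8, -2.6]
width: 52.7
```

Run:
```python
from h import *
s=ctrl.read_state();print(s['eef_pos'],s['tool_rot'],s['force'],s['clock'],s['qd'])
```

```text
[629.04543848  87.68316494 132.1407293 ] [ 3.14152387e+00 -8.92888026e-04 -6.39701240e-04] [ 0.2822277   0.76961619 -2.57323126] 7.725 [-0.00170549 -0.00987436  0.00625246 -0.01231338 -0.00263189 -0.00491785
  0.00160997]
```

>>> move_arm(
  moves=[
    [[0, -0.0015, 0.015, 0, 0, 0], [0, -0.0015, 0.03, 0, 0, 0], [0, -0.0015, 0.045, 0, 0, 0], [0, -0.0015, 0.055, 0, 0, 0], [0, -0.0015, 0.063, 0, 0, 0], [0, -0.0015, 0.068, 0, 0, 0], [0, -0.0015, 0.07, 0, 0, 0], [0, -0.0015, 0.071, 0, 0, 0], [0, -0.0015, 0.071, 0, 0, 0], [0, -0.0015, 0.071, 0, 0, 0]],
  ],
)

```text
clock: 8.98
eef_pos: [629.0, 89.7, 60.7]
tool_rot: [-3.141, -0.001, -0.0]
force: [-0.3, 0.2, -2.0]
width: 52.7
```

Run:
```python
from h import *
s=ctrl.read_state();print(s['eef_pos'],s['tool_rot'],s['force'],s['clock'])
d=shoot('wrist');cv2.imwrite('pics/w5.png',d['color'])
```

```text
[628.98909036  89.65063062  60.68003427] [-3.14148232e+00 -7.57569340e-04 -2.86989052e-05] [-0.29337115  0.15982735 -1.98087177] 8.975
```

View pics/w5.png

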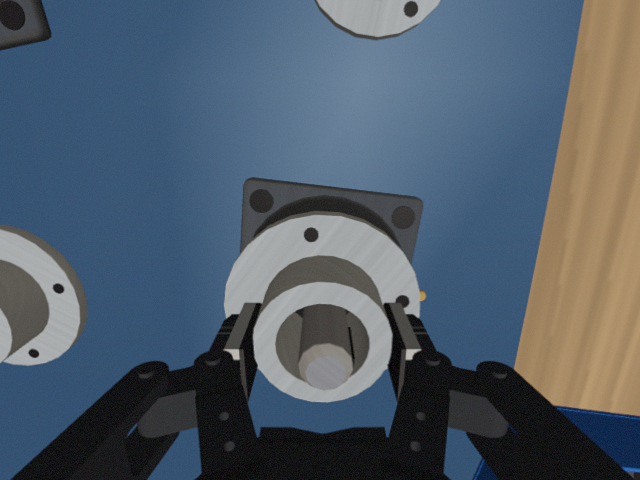

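>>> move_arm(
  moves=[
    [[0, 0, 0.001, 0, 0, 0], [0, 0, 0.002, 0, 0, 0], [0, 0, 0.002, 0, 0, 0]],
  ],
)

```text
clock: 9.4
eef_pos: [628.9, 89.6, 60.4]
tool_rot: [-3.14, -0.001, -0.0]
force: [-5.2, -0.3, 12.3]
width: 52.8
```

>>> move_arm(
  moves=[
    [[0, 0, 0, 0, 0, 0], [0, 0, 0, 0, 0, 0], [0, 0, 0, 0, 0, 0], [0, 0, 0, 0, 0, 0], [0, 0, -0.03, 0, 0, 0], [0, 0, -0.08, 0, 0, 0], [0, 0, -0.12, 0, 0, 0], [0, 0, -0.14, 0, 0, 0], [0, 0, -0.14, 0, 0, 0]],
  ],
  jaw=1,
)

```text
clock: 10.52
eef_pos: [629.7, 89.6, 199.8]
tool_rot: [-3.141, -0.003, 0.0]
force: [0.2, 0.5, -0.6]
width: 85.5
```

Run:
```python
from h import *
s=ctrl.read_state();print(s['eef_pos'],s['force'],s['clock'])
d=shoot('wrist');cv2.imwrite('pics/w6.png',d['color'])
p,e=fitcover([d],np.array([629,90,38.]),'big');print(p,e)
```

```text
[629.73535061  89.57976393 199.81980753] [ 0.16267167  0.49912137 -0.61759023] 10.525
[629.50899907 102.28967622  61.71717715] 3.5999209801036667
```

View pics/w6.png

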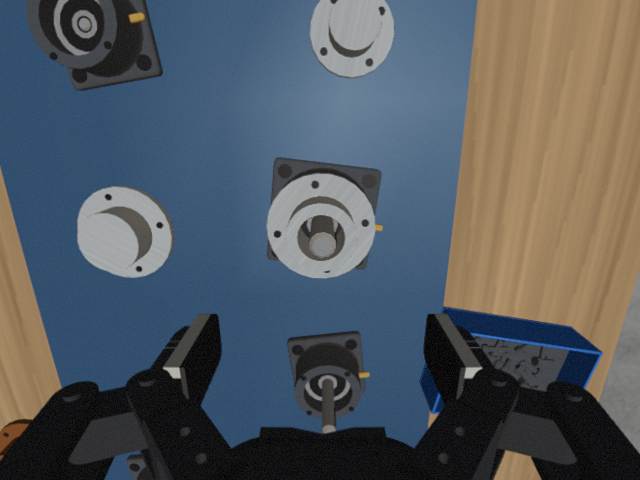

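>>> move_arm(
  moves=[
    [[-0.06, 0.004, 0.01, 0, 0, 0], [-0.12, 0.009, 0.03, 0, 0, 0], [-0.165, 0.014, 0.07, 0, 0, 0], [-0.187, 0.014, 0.11, 0, 0, 0], [-0.187, 0.014, 0.14, 0, 0, 0], [-0.187, 0.014, 0.165, 0, 0, 0], [-0.187, 0.014, 0.179, 0, 0, 0], [-0.187, 0.014, 0.179, 0, 0, 0], [-0.187, 0.014, 0.179, 0, 0, 0]],
  ],
)

```text
clock: 11.7
eef_pos: [441.3, 75.4, 19.2]
tool_rot: [3.141, 0.001, -0.0]
force: [-0.4, 0.3, 0.5]
width: 85.8
```

Run:
```python
from h import *
s=ctrl.read_state();print(s['eef_pos'],s['force'],s['clock'])
d=shoot('wrist');cv2.imwrite('pics/w7.png',d['color'])
```

```text
[441.31836381  75.44402431  19.16084018] [-0.4125776   0.26400373  0.45906022] 11.7
```

View pics/w7.png

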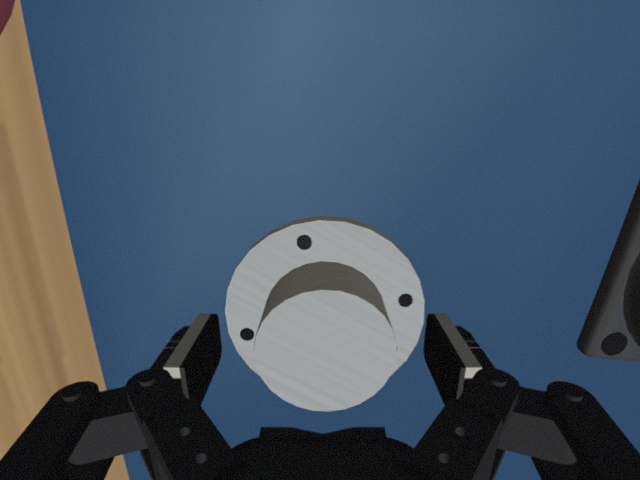

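>>> move_arm(
  moves=[
    [[0, 0, -0.002, 0, 0, 0], [0, 0, -0.002, 0, 0, 0], [0, 0, -0.002, 0, 0, 0], [0, 0, -0.002, 0, 0, 0], [0, 0, -0.002, 0, 0, 0], [0, 0, -0.002, 0, 0, 0], [0, 0, -0.002, 0, 0, 0], [0, 0, -0.04, 0, 0, 0], [0, 0, -0.09, 0, 0, 0], [0, 0, -0.11, 0, 0, 0], [0, 0, -0.11, 0, 0, 0]],
  ],
  jaw=0,
)

```text
clock: 13.12
eef_pos: [442.3, 76.2, 130.3]
tool_rot: [-3.141, -0.003, 0.001]
force: [0.3, 0.1, -4.2]
width: 51.6
```

Run:
```python
from h import *
s=ctrl.read_state();print(s['eef_pos'],s['force'],s['clock'],s['width'])
```

```text
[442.29218876  76.23293981 130.32236964] [ 0.26515522  0.07977665 -4.2476894 ] 13.125 51.55988708675337
```

>>> move_arm(
  moves=[
    [[-0.001, 0.05, 0, 0, 0, 0], [-0.002, 0.11, 0, 0, 0, 0], [-0.003, 0.17, 0, 0, 0, 0], [-0.004, 0.23, 0, 0, 0, 0], [-0.004, 0.28, 0, 0, 0, 0], [-0.004, 0.32, 0, 0, 0, 0], [-0.004, 0.343, 0, 0, 0, 0], [-0.004, 0.343, 0.01, 0, 0, 0], [-0.004, 0.343, 0.01, 0, 0, 0], [-0.004, 0.343, 0.01, 0, 0, 0]],
  ],
)

```text
clock: 14.38
eef_pos: [437.5, -265.6, 118.6]
tool_rot: [-3.14, 0.001, 0.002]
force: [-0.5, -0.0, -3.2]
width: 51.4
```

Run:
```python
from h import *
s=ctrl.read_state();print(s['eef_pos'],s['tool_rot'],s['force'],s['clock'],s['width'])
d=shoot('wrist');cv2.imwrite('pics/w8.png',d['color'])
```

```text
[ 437.48445812 -265.55642956  118.57371249] [-3.13977464e+00  1.37878851e-03  1.80204904e-03] [-0.51376539 -0.00716446 -3.17678495] 14.375 51.3881511401528
```

View pics/w8.png

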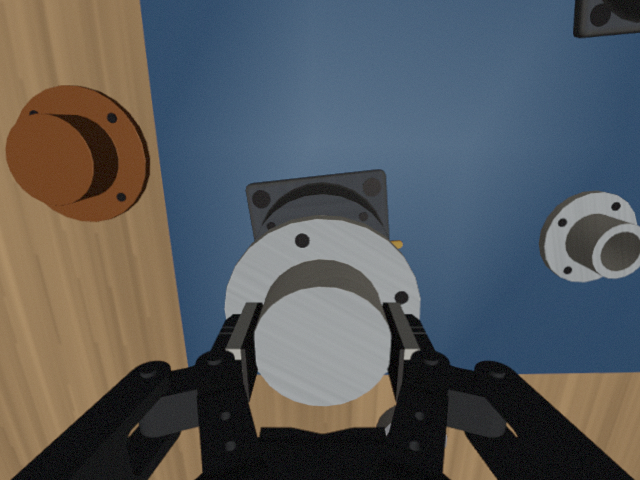

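>>> move_arm(
  moves=[
    [[0.001, 0.001, 0.015, 0, 0, 0], [0.001, 0.001, 0.03, 0, 0, 0], [0.001, 0.001, 0.042, 0, 0, 0], [0.001, 0.001, 0.05, 0, 0, 0], [0.001, 0.001, 0.054, 0, 0, 0], [0.001, 0.001, 0.056, 0, 0, 0], [0.001, 0.001, 0.057, 0, 0, 0], [0.001, 0.001, 0.057, 0, 0, 0]],
  ],
)

```text
clock: 15.42
eef_pos: [438.8, -268.4, 62.5]
tool_rot: [3.141, -0.0, 0.0]
force: [0.0, -0.9, -3.2]
width: 51.8
```

>>> move_arm(
  moves=[
    [[0, 0, 0.001, 0, 0, 0], [0, 0, 0.002, 0, 0, 0], [0, 0, 0.003, 0, 0, 0], [0, 0, 0.003, 0, 0, 0]],
  ],
)

```text
clock: 15.92
eef_pos: [438.8, -268.3, 60.3]
tool_rot: [-3.141, -0.001, 0.0]
force: [-2.1, 2.4, 8.5]
width: 51.6
```

>>> move_arm(
  moves=[
    [[0, 0, 0, 0, 0, 0], [0, 0, 0, 0, 0, 0], [0, 0, 0, 0, 0, 0], [0, 0, 0, 0, 0, 0], [0, 0, -0.03, 0, 0, 0], [0, 0, -0.08, 0, 0, 0], [0, 0, -0.13, 0, 0, 0], [0, 0, -0.14, 0, 0, 0], [0, 0, -0.14, 0, 0, 0]],
  ],
  jaw=1,
)

```text
clock: 17.05
eef_pos: [438.9, -268.1, 199.4]
tool_rot: [-3.141, -0.001, 0.001]
force: [0.3, 0.2, -0.5]
width: 85.3
```

Run:
```python
from h import *
s=ctrl.read_state();print(s['eef_pos'],s['force'],s['clock'])
d=shoot('wrist');cv2.imwrite('pics/w9.png',d['color'])
```

```text
[ 438.87268343 -268.0654897   199.38456802] [ 0.29804103  0.23221047 -0.49458501] 17.05
```

View pics/w9.png

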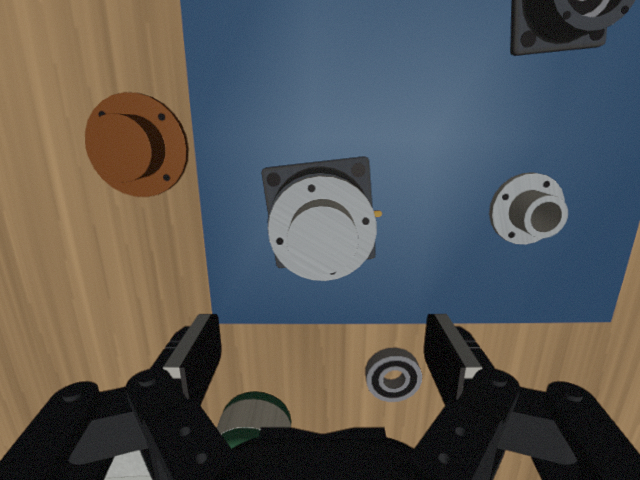

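>>> move_arm(
  moves=[
    [[0.06, -0.003, 0.01, 0, 0, 0], [0.12, -0.006, 0.03, 0, 0, 0], [0.165, -0.009, 0.07, 0, 0, 0], [0.192, -0.009, 0.11, 0, 0, 0], [0.192, -0.009, 0.14, 0, 0, 0], [0.192, -0.009, 0.165, 0, 0, 0], [0.192, -0.009, 0.177, 0, 0, 0], [0.192, -0.009, 0.177, 0, 0, 0], [0.192, -0.009, 0.177, 0, 0, 0]],
  ],
)

```text
clock: 18.23
eef_pos: [631.1, -259.8, 23.0]
tool_rot: [3.141, -0.001, -0.0]
force: [-0.0, 0.0, 0.8]
width: 85.6
```

Run:
```python
from h import *
s=ctrl.read_state();print(s['eef_pos'],s['force'],s['clock'])
d=shoot('wrist');cv2.imwrite('pics/w10.png',d['color'])
```

```text
[ 631.10403204 -259.79501393   23.02529621] [-0.04433852  0.0013078   0.79327941] 18.225
```

View pics/w10.png

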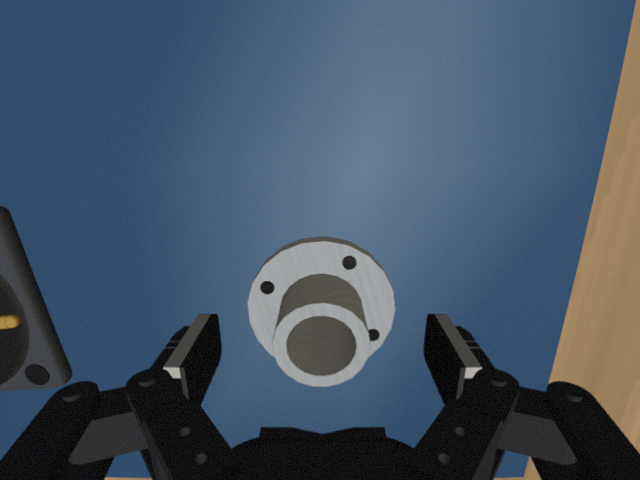

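Centred; closing and lifting so that the cover clears the 100 mm shaft.

>>> move_arm(
  moves=[
    [[0, -0.001, 0, 0, 0, 0], [0, -0.001, 0, 0, 0, 0], [0, -0.001, 0, 0, 0, 0], [0, -0.001, 0, 0, 0, 0], [0, -0.001, 0, 0, 0, 0], [0, -0.001, 0, 0, 0, 0], [0, -0.001, 0, 0, 0, 0], [0, -0.001, 0, 0, 0, 0], [0, -0.001, -0.03, 0, 0, 0], [0, -0.001, -0.09, 0, 0, 0], [0, -0.001, -0.13, 0, 0, 0], [0, -0.001, -0.14, 0, 0, 0], [0, -0.001, -0.14, 0, 0, 0]],
  ],
  jaw=0,
)

```text
clock: 19.9
eef_pos: [630.4, -257.9, 161.6]
tool_rot: [-3.141, 0.001, 0.0]
force: [-0.7, 0.4, -1.6]
width: 36.9
```

>>> move_arm(
  moves=[
    [[0.001, -0.04, 0, 0, 0, 0], [0.002, -0.09, 0, 0, 0, 0], [0.004, -0.14, 0, 0, 0, 0], [0.0045, -0.17, 0, 0, 0, 0], [0.0045, -0.177, 0.01, 0, 0, 0], [0.0045, -0.177, 0.02, 0, 0, 0], [0.0045, -0.177, 0.025, 0, 0, 0], [0.0045, -0.177, 0.025, 0, 0, 0]],
  ],
)

```text
clock: 20.9
eef_pos: [634.5, -83.2, 136.5]
tool_rot: [3.141, 0.001, -0.002]
force: [-0.6, 0.4, -1.1]
width: 37.0
```

Run:
```python
from h import *
s=ctrl.read_state();print(s['eef_pos'],s['tool_rot'],s['force'],s['clock'])
d=shoot('wrist');cv2.imwrite('pics/w11.png',d['color'])
```

```text
[634.52817291 -83.18401145 136.50575135] [ 3.14081849e+00  1.35629615e-03 -2.48478153e-03] [-0.564158    0.44054319 -1.09596252] 20.9
```

View pics/w11.png

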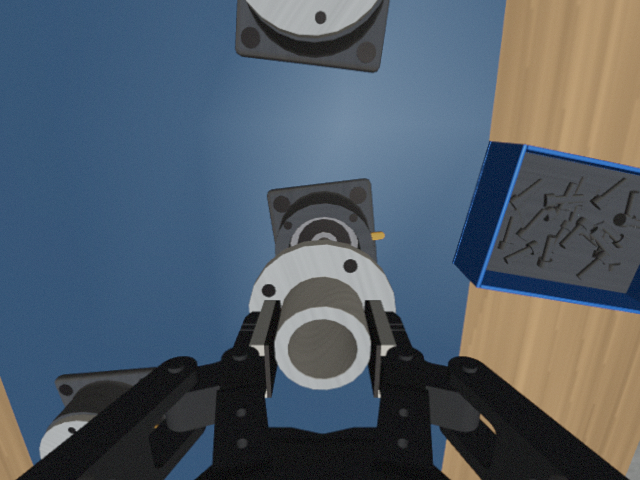

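>>> move_arm(
  moves=[
    [[0.001, -0.0015, 0, 0, 0, 0], [0.001, -0.0015, 0.012, 0, 0, 0], [0.001, -0.0015, 0.024, 0, 0, 0], [0.001, -0.0015, 0.036, 0, 0, 0], [0.001, -0.0015, 0.036, 0, 0, 0]],
  ],
)

```text
clock: 21.58
eef_pos: [635.1, -79.5, 99.7]
tool_rot: [-3.141, 0.003, -0.0]
force: [0.2, 0.5, -1.9]
width: 37.1
```

Run:
```python
from h import *
s=ctrl.read_state();print(s['eef_pos'],s['tool_rot'],s['force'],s['clock'])
d=shoot('wrist');cv2.imwrite('pics/w12.png',d['color'][150:430,180:460])
```

```text
[635.13447414 -79.54298699  99.65237435] [-3.14115754e+00  2.85758217e-03 -9.46608957e-05] [ 0.17729876  0.5352896  -1.87452628] 21.575
```

View pics/w12.png

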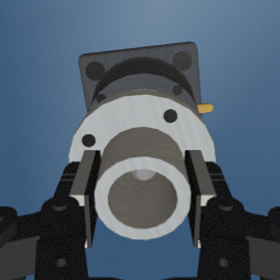

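>>> move_arm(
  moves=[
    [[0, 0.0005, 0.012, 0, 0, 0], [0, 0.0005, 0.022, 0, 0, 0], [0, 0.0005, 0.03, 0, 0, 0], [0, 0.0005, 0.035, 0, 0, 0], [0, 0.0005, 0.037, 0, 0, 0], [0, 0.0005, 0.037, 0, 0, 0]],
  ],
)

```text
clock: 22.38
eef_pos: [636.2, -80.4, 64.3]
tool_rot: [3.141, -0.0, -0.0]
force: [-0.1, 0.1, -0.6]
width: 36.9
```

>>> move_arm(
  moves=[
    [[0, 0, 0.001, 0, 0, 0], [0, 0, 0.002, 0, 0, 0], [0, 0, 0.003, 0, 0, 0], [0, 0, 0.003, 0, 0, 0]],
  ],
)

```text
clock: 22.88
eef_pos: [636.2, -80.4, 61.3]
tool_rot: [-3.142, -0.0, -0.0]
force: [-1.1, 0.4, -0.0]
width: 36.8
```

>>> move_arm(
  moves=[
    [[0, 0, 0.001, 0, 0, 0], [0, 0, 0.001, 0, 0, 0], [0, 0, 0.0015, 0, 0, 0]],
  ],
)

```text
clock: 23.25
eef_pos: [636.2, -80.3, 61.2]
tool_rot: [-3.141, -0.0, -0.0]
force: [-4.0, 2.1, 11.2]
width: 36.7
```

>>> move_arm(
  moves=[
    [[0, 0, 0, 0, 0, 0], [0, 0, 0, 0, 0, 0], [0, 0, 0, 0, 0, 0], [0, 0, 0, 0, 0, 0], [0, 0, 0, 0, 0, 0], [0, 0, -0.03, 0, 0, 0], [0, 0, -0.08, 0, 0, 0], [0, 0, -0.13, 0, 0, 0], [0, 0, -0.14, 0, 0, 0], [0, 0, -0.14, 0, 0, 0]],
  ],
  jaw=1,
)

```text
clock: 24.5
eef_pos: [636.3, -80.2, 200.1]
tool_rot: [-3.141, -0.001, 0.0]
force: [-0.0, -0.8, -1.1]
width: 85.5
```

Run:
```python
from h import *
s=ctrl.read_state();print(s['eef_pos'],s['force'],s['clock'])
d=shoot('wrist');cv2.imwrite('pics/w13.png',d['color'])
```

```text
[636.29437354 -80.18422684 200.09222307] [-0.00999186 -0.75209083 -1.09775823] 24.5
```

View pics/w13.png

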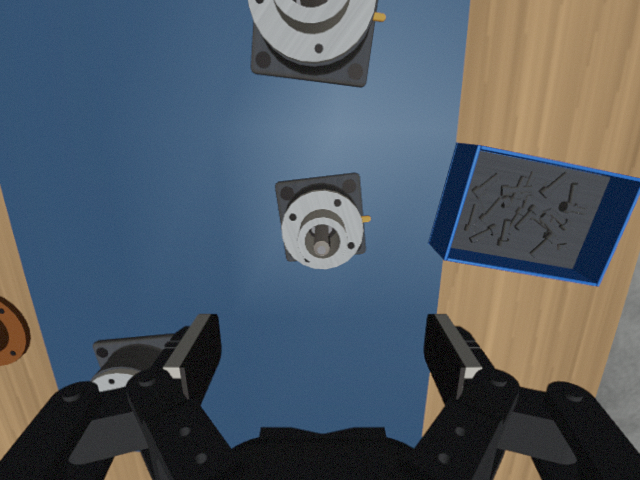

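>>> move_arm(
  moves=[
    [[0.003, -0.06, 0, 0, 0, 0], [0.006, -0.12, 0, 0, 0, 0], [0.01, -0.18, 0, 0, 0, 0], [0.014, -0.24, 0, 0, 0, 0], [0.018, -0.29, 0.02, 0, 0, 0], [0.018, -0.325, 0.06, 0, 0, 0], [0.018, -0.325, 0.11, 0, 0, 0], [0.018, -0.325, 0.145, 0, 0, 0], [0.018, -0.325, 0.168, 0, 0, 0], [0.018, -0.325, 0.177, 0, 0, 0], [0.018, -0.325, 0.177, 0, 0, 0], [0.018, -0.325, 0.177, 0, 0, 0]],
  ],
)

```text
clock: 26.05
eef_pos: [655.3, 244.8, 24.3]
tool_rot: [-3.141, -0.002, -0.0]
force: [-0.2, 0.6, -0.5]
width: 85.4
```

Run:
```python
from h import *
s=ctrl.read_state();print(s['eef_pos'],s['force'],s['clock'])
d=shoot('wrist');cv2.imwrite('pics/w14.png',d['color'])
```

```text
[655.3207536  244.75286493  24.29439594] [-0.21565544  0.57792482 -0.53668153] 26.05
```

View pics/w14.png

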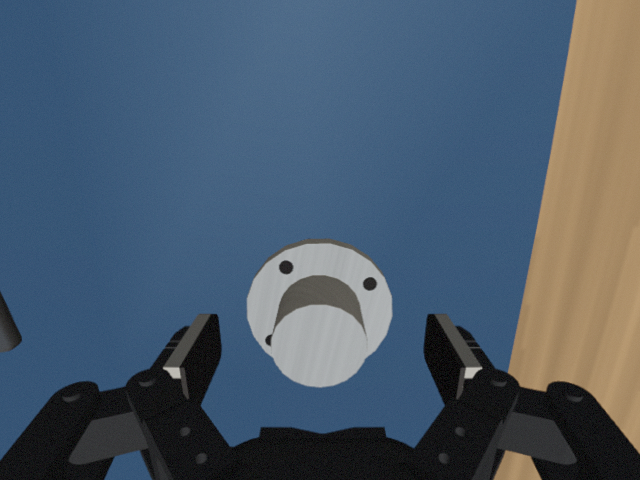

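Centred. A slight lower, then close and lift.

>>> move_arm(
  moves=[
    [[-0.001, 0, 0.002, 0, 0, 0], [-0.001, 0, 0.002, 0, 0, 0], [-0.001, 0, 0.002, 0, 0, 0], [-0.001, 0, 0.002, 0, 0, 0], [-0.001, 0, 0.002, 0, 0, 0], [-0.001, 0, 0.002, 0, 0, 0], [-0.001, 0, 0.002, 0, 0, 0], [-0.001, 0, 0.002, 0, 0, 0], [-0.001, 0, -0.03, 0, 0, 0], [-0.001, 0, -0.08, 0, 0, 0], [-0.001, 0, -0.11, 0, 0, 0], [-0.001, 0, -0.11, 0, 0, 0]],
  ],
  jaw=0,
)

```text
clock: 27.6
eef_pos: [654.5, 244.8, 134.8]
tool_rot: [-3.14, -0.004, 0.0]
force: [-0.6, 0.1, -2.0]
width: 35.9
```

>>> move_arm(
  moves=[
    [[-0.05, -0.001, 0, 0, 0, 0], [-0.105, -0.002, 0, 0, 0, 0], [-0.16, -0.003, 0, 0, 0, 0], [-0.195, -0.003, 0, 0, 0, 0], [-0.207, -0.003, 0, 0, 0, 0], [-0.207, -0.003, 0.01, 0, 0, 0], [-0.207, -0.003, 0.015, 0, 0, 0], [-0.207, -0.003, 0.015, 0, 0, 0], [-0.207, -0.003, 0.015, 0, 0, 0]],
  ],
)

```text
clock: 28.72
eef_pos: [447.0, 247.3, 117.7]
tool_rot: [3.141, -0.001, -0.001]
force: [-0.2, -0.3, -1.8]
width: 35.9
```

Run:
```python
from h import *
s=ctrl.read_state();print(s['eef_pos'],s['tool_rot'],s['force'],s['clock'])
d=shoot('wrist');cv2.imwrite('pics/w15.png',d['color'])
```

```text
[447.03376409 247.30524004 117.65829317] [ 3.14130450e+00 -5.58741627e-04 -8.83248119e-04] [-0.23686265 -0.27504687 -1.83523124] 28.725
```

View pics/w15.png

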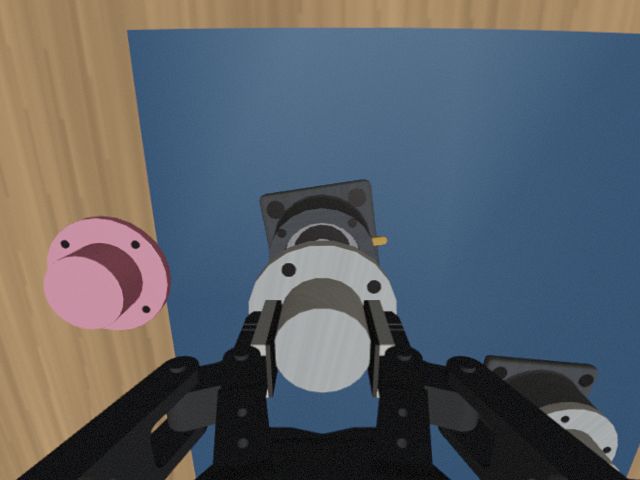

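>>> move_arm(
  moves=[
    [[0, 0, 0.015, 0, 0, 0], [0, 0, 0.028, 0, 0, 0], [0, 0, 0.04, 0, 0, 0], [0, 0, 0.048, 0, 0, 0], [0, 0, 0.052, 0, 0, 0], [0, 0, 0.054, 0, 0, 0], [0, 0, 0.054, 0, 0, 0]],
  ],
)

```text
clock: 29.65
eef_pos: [446.3, 247.7, 63.9]
tool_rot: [-3.141, -0.0, -0.0]
force: [0.1, -0.4, -0.5]
width: 35.8
```

>>> move_arm(
  moves=[
    [[0, 0, 0.001, 0, 0, 0], [0, 0, 0.002, 0, 0, 0], [0, 0, 0.003, 0, 0, 0], [0, 0, 0.003, 0, 0, 0]],
  ],
)

```text
clock: 30.15
eef_pos: [446.1, 247.7, 60.8]
tool_rot: [-3.142, 0.0, 0.0]
force: [0.2, 0.1, -0.4]
width: 35.9
```

>>> move_arm(
  moves=[
    [[0, 0, 0.001, 0, 0, 0], [0, 0, 0.0015, 0, 0, 0], [0, 0, 0.0015, 0, 0, 0]],
  ],
)

```text
clock: 30.52
eef_pos: [446.2, 247.7, 59.3]
tool_rot: [-3.141, 0.0, -0.0]
force: [0.7, 0.1, -0.6]
width: 36.0
```

>>> move_arm(
  moves=[
    [[0, 0, 0.001, 0, 0, 0], [0, 0, 0.0015, 0, 0, 0], [0, 0, 0.0015, 0, 0, 0]],
  ],
)

```text
clock: 30.9
eef_pos: [446.2, 247.7, 59.2]
tool_rot: [-3.14, 0.0, -0.0]
force: [-2.6, -0.9, 14.3]
width: 35.7
```

Contact at the seated height. Release, lift, and swing back for a check.

>>> move_arm(
  moves=[
    [[0, 0, 0, 0, 0, 0], [0, 0, 0, 0, 0, 0], [0, 0, 0, 0, 0, 0], [0, 0, 0, 0, 0, 0], [0, 0, 0, 0, 0, 0], [0, 0, -0.03, 0, 0, 0], [0, 0, -0.08, 0, 0, 0], [0, 0, -0.13, 0, 0, 0], [0, 0, -0.17, 0, 0, 0], [0.09, 0.06, -0.17, 0, 0, 0], [0.09, 0.12, -0.17, 0, 0, 0], [0.09, 0.12, -0.17, 0, 0, 0], [0.09, 0.12, -0.17, 0, 0, 0]],
  ],
  jaw=1,
)

```text
clock: 32.52
eef_pos: [537.0, 124.2, 228.1]
tool_rot: [3.14, -0.001, -0.006]
force: [-0.3, 0.5, 0.9]
width: 85.3
```

Run:
```python
from h import *
s=ctrl.read_state();print(s['eef_pos'],s['force'],s['clock'])
import pickle
d=shoot('wrist');pickle.dump(d,open('f1.pkl','wb'));cv2.imwrite('pics/w16.png',d['color'])
```

```text
[537.03940468 124.20978352 228.08034667] [-0.30293323  0.46493153  0.9105042 ] 32.525
```

>>> move_arm(
  moves=[
    [[0, 0.06, 0, 0, 0, 0], [0, 0.12, 0, 0, 0, 0], [0, 0.18, 0, 0, 0, 0], [0, 0.18, 0, 0, 0, 0], [0, 0.18, 0, 0, 0, 0]],
  ],
)

```text
clock: 33.2
eef_pos: [536.1, -50.2, 227.5]
tool_rot: [-3.14, 0.001, 0.002]
force: [0.0, 0.7, -0.0]
width: 85.4
```

Run:
```python
from h import *
import pickle
d=shoot('wrist');pickle.dump(d,open('f2.pkl','wb'));cv2.imwrite('pics/w17.png',d['color'])
```

```text
(no output)
```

View pics/w16.png

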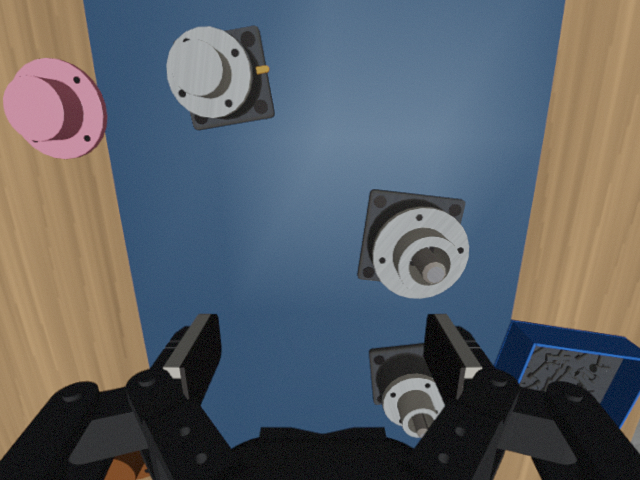

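View pics/w17.png

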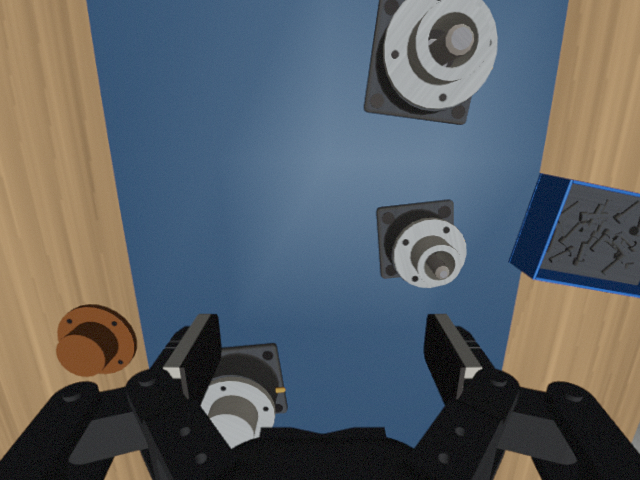

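>>> move_arm(
  moves=[
    [[-0.024, -0.055, 0, 0, 0, 0], [-0.05, -0.11, 0, 0, 0, 0], [-0.07, -0.165, 0, 0, 0, 0], [-0.095, -0.22, 0, 0, 0, 0], [-0.12, -0.275, 0, 0, 0, 0], [-0.14, -0.33, 0, 0, 0, 0], [-0.165, -0.385, 0, 0, 0, 0], [-0.19, -0.44, 0, 0, 0, 0], [-0.21, -0.495, 0, 0, 0, 0], [-0.236, -0.55, 0, 0, 0, 0], [-0.236, -0.55, 0, 0, 0, 0], [-0.236, -0.55, 0, 0, 0, 0], [-0.236, -0.55, 0, 0, 0, 0], [-0.236, -0.55, 0, 0, 0, 0]],
  ],
)

```text
clock: 35.0
eef_pos: [300.7, 496.9, 228.1]
tool_rot: [-3.141, 0.0, -0.002]
force: [-0.3, -0.4, -0.3]
width: 85.3
```

Run:
```python
from h import *
np.set_printoptions(precision=1,suppress=True)
D=[shoot('scene'),shoot('top')]
for d,n in zip(D,('sc','tp')):cv2.imwrite(f'pics/{n}9.png',d['color'])
for n,p in(('big_open',[629,90,38.]),('big_closed',[438.5,-267.5,38.]),('small_open',[636,-80.5,38.]),('small_closed',[446.5,247.7,38.])):
    for ds in(D,D[:1],D[1:]):
        try:print(n,fitcover(ds,np.array(p),n.split('_')[0]))
        except Exception as e:print(n,e)
s=ctrl.read_state();print(s['clock'],s['eef_pos'])
```

```text
big_open (array([630.1,  91.1,  37.8]), np.float64(0.4812469092426987))
big_open (array([634. ,  96. ,  51.1]), np.float64(0.6175117443899216))
big_open (array([626.9,  90.2,  47.1]), np.float64(0.34951410507506403))
big_closed (array([ 440.4, -268.2,   38.7]), np.float64(0.5260948144939207))
big_closed (array([ 446.1, -260.1,   50.5]), np.float64(0.3128386504075265))
big_closed (array([ 435.4, -261.1,   68.1]), np.float64(0.6610165644483429))
small_open (array([637.2, -81.3,  38.2]), np.float64(0.37838836119200076))
small_open (array([636.3, -83.2,  34.5]), np.float64(0.24428709890231812))
small_open (array([631.4, -80. ,  55. ]), np.float64(0.5364608441239401))
small_closed (array([447.5, 247.7,  37.8]), np.float64(0.2596607218008593))
small_closed (array([449.1, 248.7,  41.6]), np.float64(0.1492136250659293))
small_closed (array([446. , 245.3,  47.4]), np.float64(0.3572486861963497))
35.1 [300.7 497.1 228. ]
```

View pics/sc9.png

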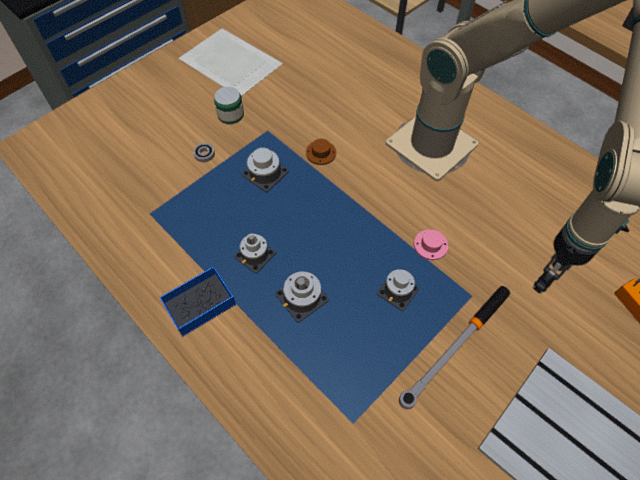

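View pics/tp9.png

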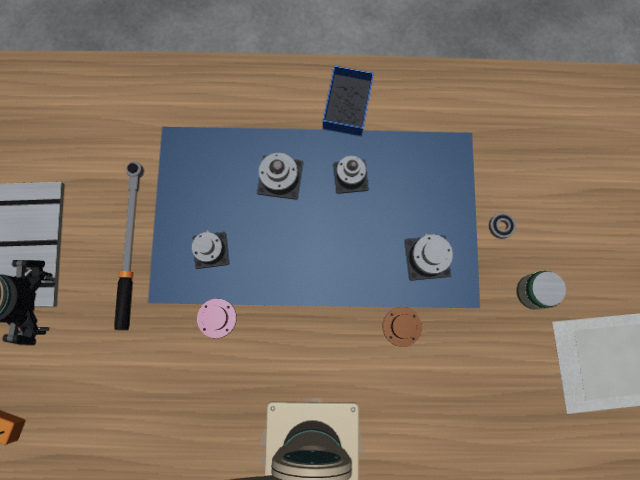

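```bash
python3 -c "
from cell import job
print(job.finish_job())"
```

```text
the job is handed in; nothing more can be done
None
```

All four covers are on their housings, and the job was handed in at about 35 s of the 93 s allowed. The large and small open covers went over the standing shafts, and the large and small closed covers on the housings without a shaft. I did not touch the pink and brown look-alikes, the torque wrench or the ball bearing, and they show no visible movement in the last pictures.

**Seating:** each cover made contact at the expected seated height with 8 to 14 N. The last two-view measurement put the cover origins at 37.8, 38.7, 38.2 and 37.8 mm, where 38 mm is fully seated. Each cover is within about 3 mm of its housing axis.

**Checks that disagreed:**
- The first outline fit of the housings came out about 10 mm too low. I replaced it with wrist-camera measurements of the shaft ends and bore rims, which gave heights of about 97 mm and 47 mm against the true 100 mm and 50 mm.
- Final fits from one camera alone scattered in height (34 to 68 mm), so I relied on the two-view values.
- An automatic wrist-camera fit on the first cover, just after it was placed, failed. I checked that cover by eye and with the two-view fit instead.

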